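Scrub out a cut-bottle pot and crank the pots into the drying box

TASK

Scrub out the tall cut-bottle pot with the long brush: take the head right down to the bottom three times, drawing it up to the mouth of the pot after the first and the second stroke, then hang the brush back upright in its holder. Crank the tray of the drying box all the way out, stand the tall pot and every short cup upright on its floor, well inside the lip, and only then crank it all the way back in, leaving everything standing on the tray. Do not knock over the pencil jar or the water bottle.

Things in the scene. Friction and masses are not known exactly. Their poses are not given: they have to be found in the camera images.
- dryer: the drying box, fixed: a clear-sided hood 228 mm (x) by 220 mm (y) and 165 mm tall with a grey roof, standing at the end of a 440 mm track. Origin: centre of the hood's underside, on the table. It is open on its -y side, where the track runs out and the tray comes out; at yaw 0 its axes are the world's; it stands turned by up to 0.15 rad
- tray (a joint): how far the tray is out of the box, m: 0 = fully home in the hood, 0.22 = fully out. The crank drives it through a rack; starts partly out
- tray_floor (a point): centre of the top face of the tray's floor, 22 mm over the table; axes as the box's. Aluminium tray 200 mm square, floor inside the lip 192 mm square, lip 8 mm above the floor. Fully out, its centre is 220 mm along the box's -y from the hood's centre. A pot is well inside when its centre is within 75 mm of the tray's centre along both axes
- crank (a joint): angle of the crank, rad: 0 = tray home, 3 pi (9.42, one and a half turns) = tray fully out; grows counter-clockwise seen from above; 23.3 mm of tray per rad; about 0.15 N m to turn (3 N at the grip), stays where it is left, with hard stops at both ends
- crank_axis (a point): point on the upright axis of the crank, above the middle of the hood's roof, at the height of the middle of the grip, 220 mm over the table
- crank_grip (a point): middle of the crank's grip, 55 mm from the axis: a flat black upright bar fixed to the arm (does not spin), from 193 to 238 mm over the table, 14 mm thick along its travel, 28 mm along the arm. Gripped across the 14 mm, the hand must turn with the crank. Crank arm 20 mm wide, top at 193 mm; hub top 197 mm. Its x axis points outward along the arm
- pot: the tall pot, the bottom of a green bottle: diameter 56 mm, 90 mm tall, wall 4 mm, floor 5 mm thick, about 90 g. Origin: centre of its underside. It starts standing loose in the ring stand
- stand: grey ring stand, fixed: a disc of 90 mm diameter, 6 mm thick, on which the pot stands, with a ring (outer diameter 80, inner 68 mm) whose top is 24 mm over the table. Origin: centre of its underside
- cup1: a short cup, green, cut from a bottle: diameter 47 mm, 55 mm tall, about 50 g, standing on the table. Origin: centre of its underside. One to three such cups are present
- cup2: another short cup, same size
- cup3: another short cup, same size
- brush: long brush, 179 mm, 60 g: white round head, diameter 28, 45 mm long; thin stem; wooden guard disc (diameter 52, 6 mm thick, underside 112 mm above the tip); wooden handle from 118 to 179 mm above the tip, 24 mm (its x) by 16 mm (its y). Origin: tip of the head; z points up to the handle. Starts hanging upright in the holder, guard on the rim, tip 3 mm over the table
- brush_grip (a point): middle of the brush handle, 150 mm above the tip; axes as the brush's
- holder: white brush holder, fixed: a tube of outer diameter 48 mm, inner 38 mm, top 115 mm over the table, foot disc of 76 mm diameter. Origin: centre of its underside. The brush hangs in it head down, the guard disc resting on the rim
- holder_mouth (a point): centre of the holder's mouth, 115 mm over the table
- pencil_jar: blue jar of pencils, diameter 68 mm, 90 mm tall, pencils up to 160 mm: a bystander
- water_bottle: water bottle, diameter 64 mm, 190 mm tall: a bystander
Not all that is in view belongs to the job. What is shaped like the cup1 but blue or orange is not meant. What is shaped like the brush but yellow is not meant.

How it is judged:
On the way, in this order (a step that is already met when the one before it is completed fails the run):
1. the brush head is taken down to the bottom of the tall pot (first stroke) (z of brush in the frame of pot between -0.005 and 0.022 m and horizontal distance between brush and pot below 0.022 m and angle between pot's own z axis and vertical below 0.3 rad).
2. the brush is drawn up to the mouth (z of brush in the frame of pot above 0.055 m).
3. down to the bottom again (second stroke) (all of step 1).
4. drawn up again (z of brush in the frame of pot above 0.055 m).
5. down to the bottom a third time (all of step 3).
6. the tray is fully out with the tall pot and every short cup standing on it (value of joint tray above 0.205 m and x of pot in the frame of tray_floor between -0.078 and 0.078 m and y of pot in the frame of tray_floor between -0.078 and 0.078 m and z of pot in the frame of tray_floor between -0.01 and 0.01 m and angle between each of pot, cup1, cup2, cup3's own z axis and vertical below 0.2 rad and x of cup1 in the frame of tray_floor between -0.082 and 0.082 m and y of cup1 in the frame of tray_floor between -0.082 and 0.082 m and z of cup1 in the frame of tray_floor between -0.01 and 0.01 m and x of cup2 in the frame of tray_floor between -0.082 and 0.082 m and y of cup2 in the frame of tray_floor between -0.082 and 0.082 m and z of cup2 in the frame of tray_floor between -0.01 and 0.01 m and x of cup3 in the frame of tray_floor between -0.082 and 0.082 m and y of cup3 in the frame of tray_floor between -0.082 and 0.082 m and z of cup3 in the frame of tray_floor between -0.01 and 0.01 m), for 0.2 s.
At the end, for the whole second after the job is handed in: tray home within 12 mm; tall pot and every cup upright (0.2 rad) on its floor, centres within 78 mm (pot) and 82 mm (cups) of the tray centre along both axes; brush hanging in its holder (tip under 20 mm high and within 20 mm of the axis, tilt under 0.25 rad); all at rest (value of joint tray below 0.012 m and x of pot in the frame of tray_floor between -0.078 and 0.078 m and y of pot in the frame of tray_floor between -0.078 and 0.078 m and z of pot in the frame of tray_floor between -0.01 and 0.01 m and angle between each of pot, cup1, cup2, cup3's own z axis and vertical below 0.2 rad and x of cup1 in the frame of tray_floor between -0.082 and 0.082 m and y of cup1 in the frame of tray_floor between -0.082 and 0.082 m and z of cup1 in the frame of tray_floor between -0.01 and 0.01 m and x of cup2 in the frame of tray_floor between -0.082 and 0.082 m and y of cup2 in the frame of tray_floor between -0.082 and 0.082 m and z of cup2 in the frame of tray_floor between -0.01 and 0.01 m and x of cup3 in the frame of tray_floor between -0.082 and 0.082 m and y of cup3 in the frame of tray_floor between -0.082 and 0.082 m and z of cup3 in the frame of tray_floor between -0.01 and 0.01 m and horizontal distance between brush and holder_mouth below 0.02 m and height (world z) of brush below 0.02 m and angle between brush's own z axis and vertical below 0.25 rad and linear speed of each of pot, cup1, cup2, cup3, brush below 0.02 m/s); the robot touches nothing.
It fails at once if the pencil jar or the water bottle is knocked over (angle between any of pencil_jar, water_bottle's own z axis and vertical above 0.7 rad).
Of cup1, cup2, cup3 only 1 to 3 are there at a start; the rules pass over those that are not, and their reading is None.
At some moment in a run one of cup1, cup2, cup3 may be knocked a few centimetres aside while the robot is not near it.
It also fails if it takes over 210 s, if anything falls off the work surface, if the arm or the gripper's body presses on something with over 40 N, if the wrist force passes 120 N, or if a joint passes its speed limit or range.

ROBOT

A 6-joint arm with a two-finger parallel gripper is mounted at the origin on the work surface. World frame = base frame: x ahead of the robot, y to its left, z up, the work surface at z = 0. Lengths are in m, angles in rad, forces in N, time in s.
With the tool pointing down it reaches from about 0.25 to 0.775 m from the base axis. Payload 4 kg.
Tool frame: the origin (TCP) lies at the very end of the fingers, on their centre line; the grasp point (between the pads) lies tcp_to_grasp behind it (tcp_to_grasp is the distance from the TCP to the grasp point, in m); z points along the fingers, y is the direction in which the jaws open and shut (so a half turn about z gives the same grasp; the last joint's range is limited). The gripper opens to 94 mm and grips with 3 to 60 N. Pads are 16 mm wide; open, the fingers measure 119 mm over their backs; the gripper's body (75 mm by 177 mm) begins 78 mm behind the grasp point.
Start: joints at [-0.103, 0.087, 1.371, -0, 1.684, -0.103], TCP at [0.55, -0, 0.174] pointing down, gripper open.
Joint ranges: [-3.1, 3.1], [-0.76, 2.03], [0.27, 2.55], [-1.08, 4.22], [0.17, 2.65], [-2.57, 2.57]. Speed limits (rad/s): [2.79, 2.79, 3.14, 3.14, 3.14, 3.14].

INTERFACE

Orientations are given as [roll, pitch, yaw] about the fixed x, y, z axes, in that order (R = Rz(yaw) Ry(pitch) Rx(roll)).
In Python, from bench import * gives the robot as it stands.
- The arm moves only by the tool play_rows, never from a script. Its argument "rows" is a list of rows, each a list of 3 entries, a list of its own where there are three numbers: the finger opening in cm, from 0 to 9.4, then the shift along the world's x, y, z in cm, then the turn, a rotation vector about the world's x, y, z in rad. A call has 1 to 8 rows; each row is the pose to reach, as a shift and turn from the pose commanded when the call began; what a row does not reach only later rows make up. A row lasts 1/12 s, in which the tool goes at most 41.7 mm and 7.16 degrees, less where a joint would pass 70% of its speed; a pose out of reach is approached as far as the arm can. A call with a gripper value outside its range is refused whole. The fingers move at their own pace and stop on an object; the grip force is fixed at half the most. Time passes only in rows, so rows that repeat a pose let the fingers close. It gives the time, the measured TCP pose, the force and the opening at its end, in the units of the state.
- get_obs(): the state, without advancing time (a new reading comes with each control period).
- snapshot(name): name is "scene" or "side" or "wrist"; returns a dict with "pixels" (400x640x3 uint8, red, green, blue), "fx", "fy", "cx", "cy" (pixels), "dist_coeffs" ([k1, k2, p1, p2, k3] as OpenCV has them; the pictures are not rectified), "rvec" (rotation vector, rad) and "tvec" (3), from world to camera coordinates, as OpenCV has them. Camera axes: x right, y down, z forward; pixel columns grow to the right and rows downward; lengths in m; the calibration is good to about 2 mm. A picture is of the moment at which its call begins. There is no depth.
- close_job(): hands the job in, once; it reports no verdict.
Trained networks look in the newest picture that a camera, given by its name, has taken for a name from the list of things; names that differ only in an ending like _2 or _b are one class to them, and where a whole thing is asked for, a point or a joint stands for the part that bears it (a point fixed in the world has none). Each returns a list of dicts, best first, with "confidence" (0 to 1); they miss things now and then, are a little off and sometimes report something else, mostly with a low value. They report only what shows in the picture. A call takes as long as a camera call. They do not tell look-alikes from the thing itself.
- silhouettes(camera, label): "mask" (400x640 bool, what is visible of it) and "point" ([row, column] in pixels, amid what is visible of it).
The state is a dict: "time": time; "joint_positions": joint angles; "qvel": joint speeds; "joint_torque": joint torques, N m; "tool_pos": TCP position; "ee_rot": TCP orientation; "wrist_force": force on the tool from outside, world axes, zero at the start; "wrist_torque": the same for the moment, N m; "width": finger opening in m.
Only numpy, scipy, OpenCV 4.12 (cv2) and the standard library are available. Lean on these libraries where they do the work, as an engineer would, in place of code of your own. Each camera call takes 0.05 s, during which the arm holds its last target. There are 200 camera calls.

## Working session

There is one attempt and no reset: what is moved stays moved. The work goes in short steps, Python scripts to look and compute and a tool call to move; the robot and the scene stay as the last step left them, time stands still between calls to the robot, and variables do not carry over. Pictures are saved under pics/ and viewed, about 12 in all and at most 16, crops included, and the job is handed in when it is done.

Besides the shell and the picture viewer there is one more tool, called after ">>>" by a JSON object that holds its "method" and its "body", one argument or row to a line. play_rows: Moves the arm, as the interface text tells. Its arguments: {"type":"object","properties":{"rows":{"type":"array"}},"required":["rows"]}

```bash
ls; mkdir -p pics
python3 - <<'E'
from bench import *
import cv2
o=get_obs(); print({k:np.round(v,3) if not isinstance(v,(list,)) else [round(x,3) for x in v] for k,v in o.items()} if 0 else o)
for c in ("scene","side"):
    s=snapshot(c); cv2.imwrite(f"pics/{c}0.png",s["pixels"][:,:,::-1]); print(c,s["fx"],s["dist_coeffs"],s["rvec"],s["tvec"])
E
```

```text
pics
{'time': 0.0, 'joint_positions': array([-1.03078084e-01,  8.79344280e-02,  1.37221987e+00, -2.30250893e-05,
        1.68359545e+00, -1.03077973e-01]), 'qvel': array([ 0.0002081 , -0.00114828,  0.00012371, -0.00070097, -0.00022846,
        0.00049657]), 'joint_torque': array([ 1.28542815e-03, -3.40182602e+01, -3.02423716e+01,  7.18220207e-02,
        3.29729996e-02, -1.13141955e-04]), 'tool_pos': array([5.49391812e-01, 6.15496098e-05, 1.72432940e-01]), 'ee_rot': array([-3.13944465e+00, -1.99192752e-04,  1.57079343e+00]), 'wrist_force': array([ 0.89024537, -0.75407355, -0.38486997]), 'wrist_torque': array([-0.00078196,  0.03183413, -0.00610927]), 'width': 0.09386452937494556}
scene 483.01945826359855 [-0.08326546  0.          0.          0.          0.        ] [ 1.83502167  1.74984702 -0.67234708] [ 0.0378093  -0.34774107  1.8574614 ]
side 370.0942746578781 [-0.0660257  0.         0.         0.         0.       ] [ 2.16563913 -0.74267506  0.34725597] [-0.50796216  0.32021828  0.93707385]
```

View pics/scene0.png

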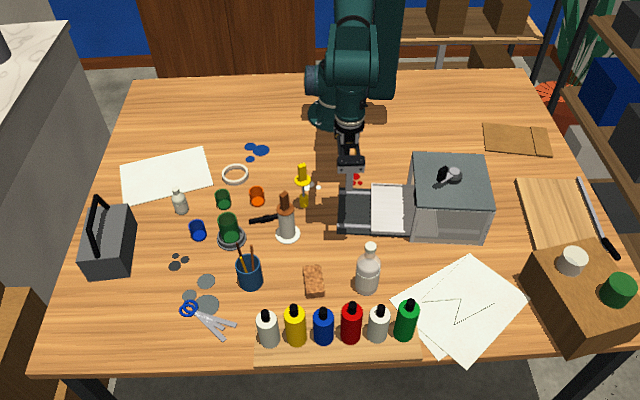

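View pics/side0.png

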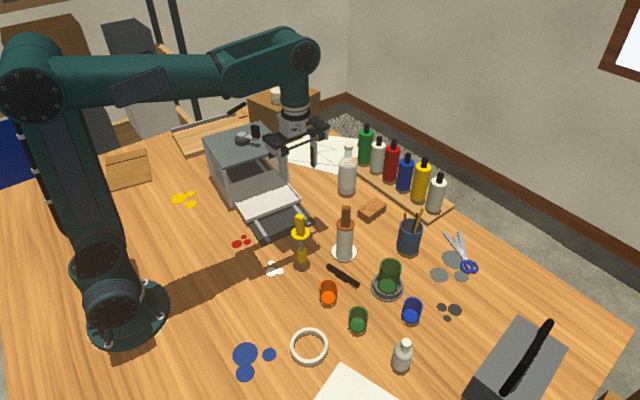

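The scene view shows the dryer at the right with the tray partly out (385,210), the brush in its holder (287,215), a yellow decoy brush (303,185), the pot in its stand (229,228), one green cup (223,199), and blue and orange decoys. The jar is at (248,270) and the bottle at (368,270).

```bash
cat > h.py <<'E'
from bench import *
import cv2, numpy as np
from scipy.optimize import least_squares
def cam(s):
    K=np.array([[s["fx"],0,s["cx"]],[0,s["fy"],s["cy"]],[0,0,1]]); return K,np.array(s["dist_coeffs"]),np.array(s["rvec"]),np.array(s["tvec"])
def proj(s,P):
    K,d,r,t=cam(s); return cv2.projectPoints(np.asarray(P,float).reshape(-1,3),r,t,K,d)[0][:,0]
def at_z(s,uv,z):
    K,d,r,t=cam(s); n=cv2.undistortPoints(np.array(uv,float).reshape(-1,1,2),K,d)[:,0]
    R=cv2.Rodrigues(r)[0]; C=-R.T@t; D=np.c_[n,np.ones(len(n))]@R
    return C+D*((z-C[2])/D[:,2])[:,None]
def circ(x,y,r,z,n=48):
    a=np.linspace(0,2*np.pi,n,endpoint=False); return np.c_[x+r*np.cos(a),y+r*np.sin(a),np.full(n,z)]
def bb(uv): return np.r_[uv.min(0),uv.max(0)]
def mbb(m):
    r,c=np.where(m); return np.array([c.min()-.0,r.min(),c.max()+1,r.max()+1])
def fit_cyl(views,parts,x0):
    """views: [(snapshot,mask)], parts [(r,z)] rings; robust bbox fit of x,y"""
    def f(p):
        return np.concatenate([bb(proj(s,np.vstack([circ(*p,r,z) for r,z in parts])))-mbb(m)+0.0 for s,m in views])
    o=least_squares(f,x0,loss="soft_l1",x_scale=.01); return o.x,np.round(f(o.x),1)
E
python3 - <<'E'
from h import *
S={c:snapshot(c) for c in("scene","side")}
import pickle; R={}
for l in["dryer","tray","crank_grip","pot","stand","cup1","brush","holder","pencil_jar","water_bottle"]:
    for c in S:
        R[l,c]=silhouettes(c,l)
        for d in R[l,c]: print(l,c,round(d["confidence"],2),np.round(d["point"]),mbb(d["mask"]),d["mask"].sum())
pickle.dump((S,R),open("r.pkl","wb"))
E
```

```text
dryer scene 0.96 [205. 428.] [336. 151. 497. 247.] 11103
dryer side 0.59 [180. 254.] [202. 121. 315. 246.] 7284
tray scene 0.83 [211. 390.] [370. 183. 415. 235.] 2128
tray side 0.87 [194. 263.] [229. 169. 302. 223.] 2383
crank_grip scene 0.8 [171. 443.] [437. 167. 460. 183.] 268
crank_grip side 0.75 [133. 250.] [238. 126. 259. 140.] 178
crank_grip side 0.55 [182. 253.] [203. 122. 316. 246.] 7085
pot scene 0.53 [208. 284.] [277. 191. 294. 216.] 273
pot side 0.7 [135. 250.] [238. 126. 261. 141.] 212
pot side 0.69 [276. 389.] [377. 258. 402. 294.] 708
stand scene 0.78 [245. 230.] [217. 232. 246. 251.] 248
stand side 0.86 [293. 384.] [370. 275. 404. 302.] 371
stand side 0.47 [196. 264.] [229. 168. 302. 223.] 2440
cup1 scene 0.78 [228. 196.] [189. 220. 207. 241.] 281
cup1 scene 0.71 [192. 257.] [249. 185. 265. 207.] 285
cup1 scene 0.5 [202. 222.] [214. 189. 232. 210.] 290
cup1 side 0.91 [317. 359.] [348. 306. 368. 333.] 425
cup1 side 0.78 [308. 412.] [402. 297. 423. 325.] 438
cup1 side 0.57 [291. 330.] [320. 279. 338. 306.] 394
brush scene 0.78 [182. 303.] [294. 163. 311. 208.] 386
brush scene 0.61 [204. 282.] [277. 191. 294. 216.] 287
brush scene 0.42 [202. 431.] [336. 151. 497. 246.] 10971
brush side 0.94 [233. 302.] [292. 214. 310. 263.] 486
brush side 0.86 [223. 346.] [337. 205. 355. 231.] 303
holder scene 0.62 [229. 287.] [275. 212. 300. 244.] 579
holder side 0.97 [248. 342.] [332. 228. 357. 262.] 620
pencil_jar scene 0.82 [270. 248.] [236. 245. 263. 291.] 824
pencil_jar scene 0.6 [206. 281.] [277. 192. 295. 216.] 282
pencil_jar side 0.96 [234. 410.] [396. 207. 424. 255.] 886
water_bottle scene 0.82 [271. 366.] [355. 241. 381. 296.] 1097
water_bottle side 0.8 [172. 350.] [338. 143. 357. 195.] 749
```

Run:
```python
from h import *
import pickle; S,R=pickle.load(open("r.pkl","rb"))
def v(l,i,j): 
    L=[]
    if i is not None:L.append((S["scene"],R[l,"scene"][i]["mask"]))
    if j is not None:L.append((S["side"],R[l,"side"][j]["mask"]))
    return L
x0=[.55,-.2]
print("cup",fit_cyl(v("cup1",2,0),[(.0235,0),(.0235,.055)],x0))
print("orange",fit_cyl(v("cup1",1,2),[(.0235,0),(.0235,.055)],x0))
print("blue",fit_cyl(v("cup1",0,1),[(.0235,0),(.0235,.055)],x0))
# pot: mask at side spans top..ring ; 
pm=R["pot","side"][1]["mask"]; 
print("stand side disc",fit_cyl(v("stand",0,0),[(.045,0),(.045,.006)],x0))
print("pot side",fit_cyl(v("pot",None,1),[(.028,.02),(.028,.096)],x0))
print("holder",fit_cyl(v("holder",0,0),[(.038,0),(.038,.005),(.024,.115)],x0))
print("brush",fit_cyl(v("brush",1,1),[(.026,.115),(.026,.121),(.011,.182)],x0))
print("jar",fit_cyl(v("pencil_jar",0,0),[(.034,0),(.034,.09),(.02,.155)],x0))
print("bottle",fit_cyl(v("water_bottle",0,0),[(.032,0),(.032,.13),(.012,.19)],x0))
print("ybrush",fit_cyl(v("brush",0,0),[(.026,.115),(.026,.121),(.011,.182)],x0))
# zoomed composites
a=S["scene"]["pixels"][140:260,320:510]; b=S["side"]["pixels"][110:260,190:330]
a=cv2.resize(a,None,fx=4,fy=4,interpolation=cv2.INTER_CUBIC);cv2.imwrite("pics/z1.png",a[:,:,::-1])
b=cv2.resize(b,None,fx=4,fy=4,interpolation=cv2.INTER_CUBIC);cv2.imwrite("pics/z2.png",b[:,:,::-1])
for l,c,i in(("crank_grip","scene",0),("crank_grip","side",0),("tray","scene",0)):
    m=R[l,c][i]["mask"].astype(np.uint8); cs,_=cv2.findContours(m,0,2); k=max(cs,key=cv2.contourArea); print(l,c,cv2.approxPolyDP(k,2,True)[:,0].tolist())
```

```text
cup (array([ 0.45019338, -0.38224075]), array([ 0.1, -0.6, -0.3,  1. , -0.4, -1.2,  0.1,  0.9]))
orange (array([ 0.44231605, -0.27619217]), array([-0.9,  0.4, -0.3,  0.9, -0.8, -0.4, -0.4,  0.1]))
blue (array([ 0.5727609 , -0.44822799]), array([-1.5, -1.2, -0.1,  1.4, -1.2, -0.6,  0.1, -0. ]))
stand side disc (array([ 0.58889787, -0.34845929]), array([-0.9, -5.5,  0.2,  0.3,  0.3, -1.8, -0.3,  0.1]))
pot side (array([ 0.58549456, -0.35135842]), array([ 0.1,  0.4, -0.1, -0.3]))
holder (array([ 0.58004215, -0.17925938]), array([-0.4, -8.2, -0.3,  0.9, -0.4, -9.2,  0.2,  0.1]))
brush (array([ 0.57966708, -0.17822626]), array([-1.2, -0. ,  0.1,  0.8, -0.9, -0.9, -0.1,  0.4]))
jar (array([ 0.74433854, -0.28017308]), array([-1.7, -2. ,  0.2,  1.5, -0.1, -2.9, -0.4,  0.2]))
bottle (array([0.77354   , 0.04074381]), array([-0.7,  0.4,  0.2,  0.2, -1. , -0.3, -0.1,  0.4]))
ybrush (array([ 0.46494658, -0.12835057]), array([ -0.8,  -1. ,  -0.5, -21.1,  -0.4,  -2. ,   0.9, -23.2]))
crank_grip scene [[437, 180], [443, 182], [457, 177], [459, 170], [455, 167], [443, 167], [438, 172]]
crank_grip side [[258, 128], [252, 126], [250, 135], [241, 132], [238, 138], [255, 139], [258, 136]]
tray scene [[371, 183], [370, 232], [408, 233], [414, 209], [414, 186]]
```

View pics/z1.png

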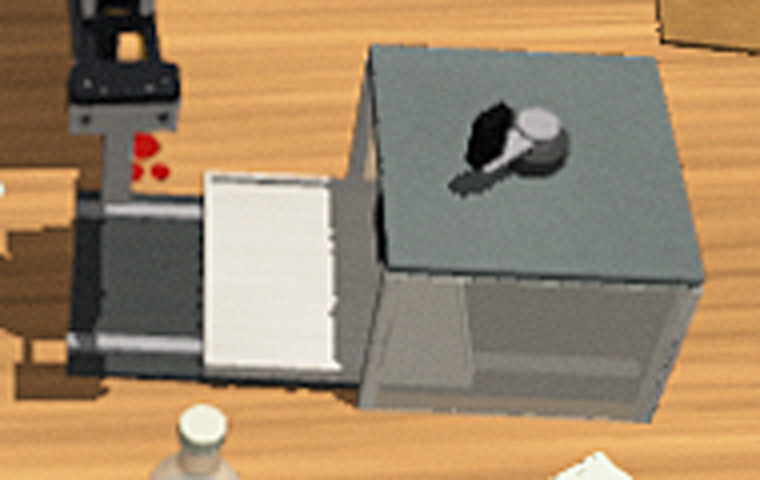

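View pics/z2.png

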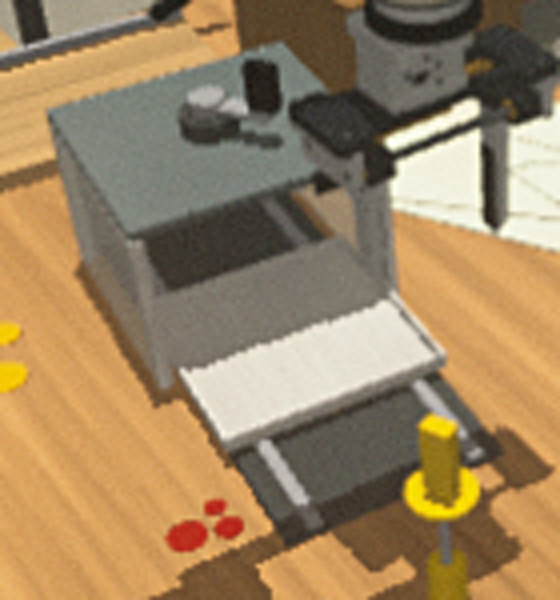

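Run:
```python
from h import *
import pickle; S,R=pickle.load(open("r.pkl","rb")); s,t=S["scene"],S["side"]
co=at_z(s,[(412,151.2),(485,154.5),(495.75,208.7),(416.2,206.2)],.165);print(co,co.mean(0))
print(at_z(t,[(202.5,138.2),(223.7,168),(260.5,120.5)],.165))
# fit
def rect(p,hx,hy,z):
    c,n=np.cos(p[2]),np.sin(p[2]); q=np.array([[-hx,-hy],[-hx,hy],[hx,hy],[hx,-hy]]); return np.c_[p[0]+q[:,0]*c-q[:,1]*n,p[1]+q[:,0]*n+q[:,1]*c,np.full(4,z)]
A=np.array([(412,151.2),(485,154.5),(495.75,208.7),(416.2,206.2)]); B=np.array([(202.5,138.2),(223.7,168),(260.5,120.5)])
f=lambda p:np.r_[(proj(s,rect(p,.114,.110,.165))-A).ravel(),(proj(t,rect(p,.114,.110,.165)[[1,0,2]])-B).ravel()]
o=least_squares(f,[.5,.25,0],x_scale=.01);print("dryer",o.x,np.round(f(o.x),1))
print("hub",at_z(s,[(455,170.5)],.197),at_z(t,[(241.75,134.25)],.197))
print("grip",at_z(s,[(442.5,174)],.215),at_z(t,[(255.5,132)],.215))
c,n=np.cos(o.x[2]),np.sin(o.x[2])
# tray outer(-y) edge from scene (371,183),(371,232) at lip top .03
e=at_z(s,[(371.5,184),(371,232)],.03)[:,:2]-o.x[:2]; print("tray edge box frame",e@np.array([[c,-n],[n,c]]))
```

```text
[[0.40421931 0.21071192 0.165     ]
 [0.42895237 0.43269774 0.165     ]
 [0.64823686 0.4032373  0.165     ]
 [0.62810282 0.18470197 0.165     ]] [0.52737784 0.30783724 0.165     ]
[[0.42667953 0.41562559 0.165     ]
 [0.40714331 0.20710847 0.165     ]
 [0.65052454 0.39784761 0.165     ]]
dryer [ 0.52901372  0.30608286 -0.10992658] [-0.5 -0.1 -1.6 -0.2  0.5  1.7 -0.   0.6 -1.1 -1.5 -1.3  0.1  0.2 -0.8]
hub [[0.52647867 0.31014943 0.197     ]] [[0.52625015 0.30259127 0.197     ]]
grip [[0.55684184 0.26420171 0.215     ]] [[0.55674845 0.25864703 0.215     ]]
tray edge box frame [[-0.09810054 -0.22333154]
 [ 0.10134224 -0.22479547]]
```

The networks confuse colours, but the fits agree across both cameras: brush (0.580,-0.178), pot (0.586,-0.350), cup (0.450,-0.382), dryer (0.528,0.307) with yaw -0.11, and tray about 0.124 out. I'll move above the brush next.

>>> {"method": "play_rows", "body": {
  "rows": [
    [9.4, [0, 0, 12], [0, 0, 0]],
    [9.4, [0, 0, 12], [0, 0, 0]],
    [9.4, [0, 0, 12], [0, 0, 0]],
    [9.4, [3, -16, 16], [0, 0, 0]],
    [9.4, [3, -16, 16], [0, 0, 0]],
    [9.4, [3, -16, 16], [0, 0, 0]],
    [9.4, [3, -18, 16], [0, 0, 0]],
    [9.4, [3, -18, 16], [0, 0, 0]]
  ]
}}

```text
time: 1.87
tool_pos: [0.5802, -0.1845, 0.3338]
ee_rot: [3.141, 0.002, 1.567]
wrist_force: [1.1, -0.1, -0.5]
width: 0.0941
```

Run:
```python
from h import *
import bench; print([k for k in dir(bench) if 'grasp' in k or 'tcp' in k], getattr(bench,'tcp_to_grasp',None))
o=get_obs(); print(o["time"],o["tool_pos"],o["ee_rot"],o["joint_positions"])
s=snapshot("wrist"); cv2.imwrite("pics/w1.png",s["pixels"][:,:,::-1])
for l in("brush","holder","cup1","pot"):
  for d in silhouettes("wrist",l): print(l,round(d["confidence"],2),d["point"],mbb(d["mask"]))
s=snapshot("scene"); 
for d in silhouettes("scene","cup1"): print("cup1",round(d["confidence"],2),d["point"])
```

```text
['tcp_to_grasp'] 0.0188
1.8667 [ 0.58024501 -0.1845114   0.33382715] [3.14101027e+00 1.90517367e-03 1.56688231e+00] [-4.00002943e-01  2.53438354e-01  8.62528587e-01 -1.70540382e-03
  2.02435280e+00 -3.96837704e-01]
brush 0.91 [114.7, 231.1] [209.  98. 259. 140.]
brush 0.7 [157.3, 320.2] [302. 139. 341. 179.]
holder 0.81 [134.3, 323.1] [299. 124. 344. 153.]
cup1 0.74 [204.8, 238.1] [222. 189. 256. 226.]
cup1 0.71 [266.3, 251.7] [236. 247. 264. 284.]
cup1 0.69 [295.9, 321.4] [306. 278. 332. 315.]
pot 0.9 [256.2, 328.7] [311. 228. 345. 281.]
cup1 0.79 [191.5, 256.3]
cup1 0.71 [198.8, 221.5]
cup1 0.52 [228.0, 198.1]
```

View pics/w1.png

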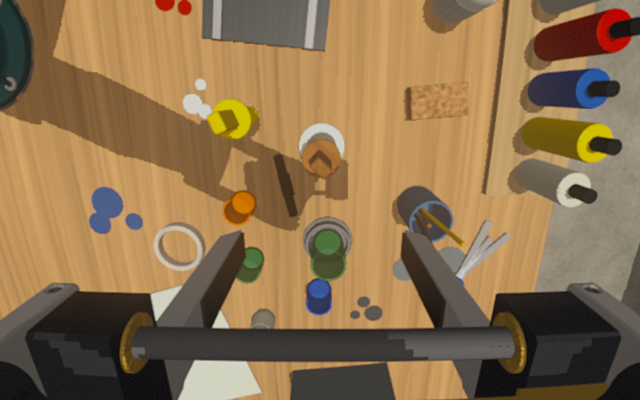

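Run:
```python
from h import *
s=snapshot("wrist"); a=cv2.resize(s["pixels"][110:195,280:365],None,fx=7,fy=7,interpolation=cv2.INTER_CUBIC); cv2.imwrite("pics/w2.png",a[:,:,::-1])
print(get_obs()["tool_pos"])
P=proj(s,[[.58,-.1785,.182],[.6,-.1785,.182],[.58,-.1585,.182]]); print(((P-[280,110])*7).round())
```

```text
[ 0.57998694 -0.17837272  0.33387368]
[[298. 454.]
 [421. 454.]
 [298. 332.]]
```

View pics/w2.png

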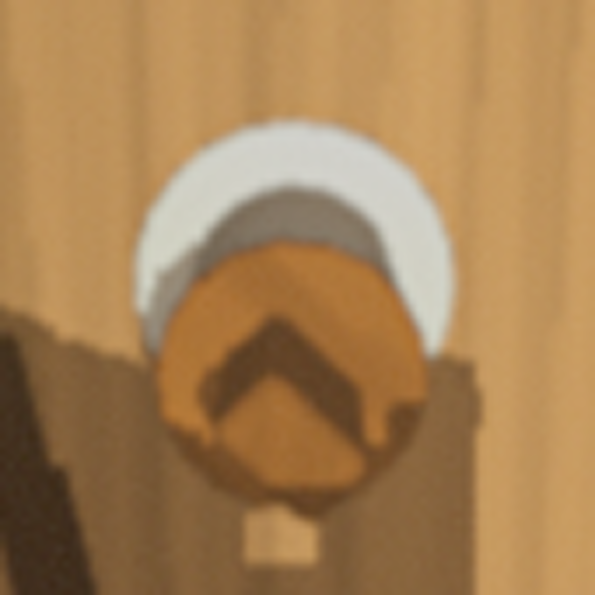

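>>> {"method": "play_rows", "body": {
  "rows": [
    [6, [-0.1, 0.3, 0], [0, 0, 0.75]],
    [6, [-0.1, 0.3, 0], [0, 0, 0.75]],
    [6, [-0.1, 0.3, -3], [0, 0, 0.75]],
    [6, [-0.1, 0.3, -6], [0, 0, 0.75]],
    [6, [-0.1, 0.3, -8], [0, 0, 0.75]],
    [6, [-0.1, 0.3, -10], [0, 0, 0.75]],
    [6, [-0.1, 0.3, -11], [0, 0, 0.75]],
    [6, [-0.1, 0.3, -11], [0, 0, 0.75]]
  ]
}}

```text
time: 2.93
tool_pos: [0.5777, -0.1753, 0.2206]
ee_rot: [-3.139, -0.005, 2.319]
wrist_force: [0.0, -0.2, -0.1]
width: 0.0598
```

>>> {"method": "play_rows", "body": {
  "rows": [
    [6, [0, 0, -3], [0, 0, 0]],
    [6, [0, 0, -6], [0, 0, 0]],
    [6, [0, 0, -8.8], [0, 0, 0]],
    [6, [0, 0, -8.8], [0, 0, 0]],
    [6, [0, 0, -8.8], [0, 0, 0]],
    [1, [0, 0, -8.8], [0, 0, 0]],
    [1, [0, 0, -8.8], [0, 0, 0]],
    [1, [0, 0, -8.8], [0, 0, 0]]
  ]
}}

```text
time: 3.6
tool_pos: [0.5806, -0.1776, 0.1388]
ee_rot: [3.139, 0.005, 2.32]
wrist_force: [0.2, 0.2, -0.1]
width: 0.043
```

>>> {"method": "play_rows", "body": {
  "rows": [
    [1, [0, 0, 0], [0, 0, 0]],
    [1, [0, 0, 0], [0, 0, 0]],
    [1, [0, 0, 0], [0, 0, 0]],
    [1, [0, 0, 0], [0, 0, 0]]
  ]
}}

```text
time: 3.93
tool_pos: [0.5791, -0.1771, 0.1358]
ee_rot: [3.141, 0.0, 2.321]
wrist_force: [-1.4, 0.3, 0.9]
width: 0.0169
```

>>> {"method": "play_rows", "body": {
  "rows": [
    [1, [0, 0, 4], [0, 0, 0]],
    [1, [0, 0, 8], [0, 0, 0]],
    [1, [0, 0, 11], [0, 0, 0]],
    [1, [0, 0, 13.5], [0, 0, 0]],
    [1, [0, 0, 13.5], [0, 0, 0]],
    [1, [0, -4, 13.5], [0, 0, 0]],
    [1, [0.4, -8, 13.5], [0, 0, 0]],
    [1, [0.6, -11, 13.5], [0, 0, 0]]
  ]
}}

```text
time: 4.6
tool_pos: [0.5847, -0.2889, 0.2689]
ee_rot: [-3.14, -0.001, 2.321]
wrist_force: [0.5, 0.7, -1.2]
width: 0.0158
```

>>> {"method": "play_rows", "body": {
  "rows": [
    [1, [0.2, -3, 0], [0, 0, 0]],
    [1, [0.2, -6.3, 0], [0, 0, 0]],
    [1, [0.2, -6.3, 0], [0, 0, 0]],
    [1, [0.2, -6.3, 0], [0, 0, 0]],
    [1, [0.2, -6.3, 0], [0, 0, 0]],
    [1, [0.2, -6.3, 0], [0, 0, 0]]
  ]
}}

```text
time: 5.1
tool_pos: [0.5872, -0.3487, 0.2704]
ee_rot: [3.141, -0.001, 2.322]
wrist_force: [0.1, -0.3, 0.2]
width: 0.0157
```

Run:
```python
from h import *
print(get_obs()["tool_pos"],get_obs()["width"])
V=[]
I=[]
for c,box in(("scene",(160,270,190,310)),("side",(150,320,320,450))):
    s=snapshot(c); r0,r1,c0,c1=box
    I.append(cv2.resize(s["pixels"][r0:r1,c0:c1],(360,500) if 0 else None,fx=3,fy=3,interpolation=cv2.INTER_CUBIC))
    for l in("pot","brush"):
        for d in silhouettes(c,l):
            print(c,l,round(d["confidence"],2),d["point"],mbb(d["mask"]))
            p=d["point"]
            if l=="pot" and (abs(p[1]-229)<10 and c=="scene" or abs(p[1]-389)<12 and c=="side" and p[0]>240): V.append((s,d["mask"]))
    print(c,"tip",proj(s,[[.587,-.35,.138]]),"potmouth",proj(s,[[.587,-.35,.096]]))
print(len(V)); 
if V: print(fit_cyl(V,[(.028,.022),(.028,.096)],[.587,-.35]))
h=max(i.shape[0] for i in I); I=[cv2.copyMakeBorder(i,0,h-i.shape[0],0,0,0) for i in I]
cv2.imwrite("pics/p1.png",np.hstack(I)[:,:,::-1])
```

```text
[ 0.58716124 -0.34865313  0.27038825] 0.015667795791883272
scene pot 0.78 [228.1, 229.5] [217. 211. 241. 244.]
scene brush 0.94 [182.4, 300.3] [294. 162. 311. 208.]
scene brush 0.63 [181.8, 216.0] [206. 163. 229. 212.]
scene tip [[223.5018778  208.73709287]] potmouth [[225.85091753 218.36832896]]
side pot 0.8 [275.0, 392.7] [376. 257. 402. 294.]
side brush 0.98 [228.5, 397.8] [389. 209. 410. 258.]
side brush 0.71 [231.0, 302.5] [294. 214. 310. 262.]
side tip [[392.91193178 255.53939193]] potmouth [[390.91308617 266.2942686 ]]
2
(array([ 0.58767131, -0.34733818]), array([ 0. ,  0.2, -1. , -2.1,  0.7,  0. , -0.6, -2.2]))
```

View pics/p1.png

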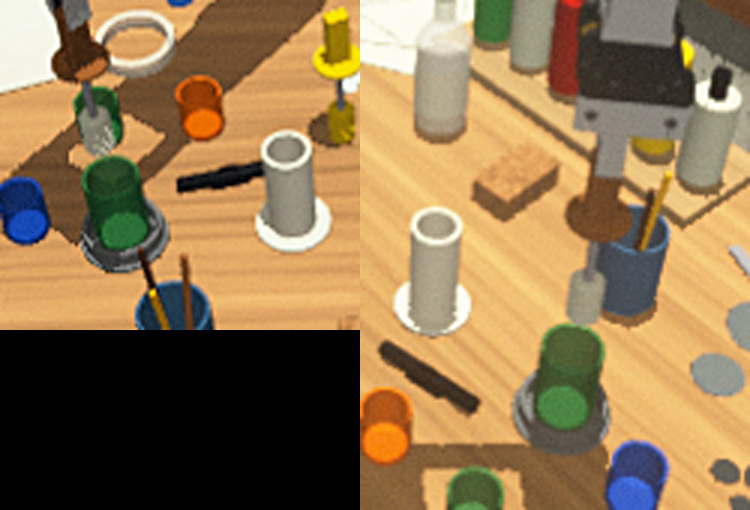

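Run:
```python
from h import *
V=[]
for c,lo in(("scene",(206,212)),("side",(200,250))):
    s=snapshot(c)
    for d in silhouettes(c,"brush"):
        m=d["mask"]; b=mbb(m)
        if (c=="scene" and b[0]<250) or (c=="side" and b[0]>350):
            mm=m.copy(); mm[:int(b[3])-13]=0; V.append((s,mm)); print(c,b,mbb(mm))
# head lower part: bbox left,right,bottom
for z in(.138,.134):
  def f(p):
    out=[]
    for s,m in V:
        q=bb(proj(s,np.vstack([circ(p[0],p[1],.014,p[2]),circ(p[0],p[1],.014,p[2]+.02)])))-mbb(m); out+=[q[0],q[2],q[3]]
    return np.array(out)
o=least_squares(f,[.587,-.35,z],x_scale=.01); print(o.x,f(o.x).round(1))
```

```text
scene [207. 163. 228. 212.] [216. 199. 228. 212.]
scene [217. 226. 247. 251.] [217. 238. 247. 251.]
side [388. 208. 411. 259.] [388. 246. 401. 259.]
[ 0.61913553 -0.33820816  0.09856114] [  6.7   5.8  18.1   5.7 -13.2 -20.9   3.1   1.9   2. ]
```

Run:
```python
from h import *
B={"scene":(216,228,212),"side":(388,401,259)}; S={c:snapshot(c) for c in B}
def f(p):
    out=[]
    for c in B:
        q=bb(proj(S[c],np.vstack([circ(p[0],p[1],.014,p[2]),circ(p[0],p[1],.014,p[2]+.02)]))); out+=[q[0]-B[c][0],q[2]-B[c][1],q[3]-B[c][2]]
    return np.array(out)
o=least_squares(f,[.587,-.35,.138],x_scale=.01); print(o.x,f(o.x).round(1))
```

```text
[ 0.58840137 -0.35163694  0.14200789] [ 0.4 -0.4 -0.   0.3 -0.2  0. ]
```

>>> {"method": "play_rows", "body": {
  "rows": [
    [1, [0, 0.3, -3], [0, 0, 0]],
    [1, [0, 0.3, -6], [0, 0, 0]],
    [1, [0, 0.3, -9], [0, 0, 0]],
    [1, [0, 0.3, -11], [0, 0, 0]],
    [1, [0, 0.3, -12.3], [0, 0, 0]],
    [1, [0, 0.3, -12.3], [0, 0, 0]],
    [1, [0, 0.3, -12.3], [0, 0, 0]],
    [1, [0, 0.3, -12.3], [0, 0, 0]]
  ]
}}

```text
time: 6.37
tool_pos: [0.5877, -0.3475, 0.1492]
ee_rot: [3.141, 0.002, 2.321]
wrist_force: [-0.1, -0.2, -1.3]
width: 0.0159
```

Run:
```python
from h import *
print(get_obs()["tool_pos"],get_obs()["wrist_force"])
I=[]
for c,box in(("scene",(160,270,190,310)),("side",(180,310,330,450))):
    s=snapshot(c); r0,r1,c0,c1=box
    I.append(cv2.resize(s["pixels"][r0:r1,c0:c1],None,fx=3,fy=3,interpolation=cv2.INTER_CUBIC))
h=max(i.shape[0] for i in I); I=[cv2.copyMakeBorder(i,0,h-i.shape[0],0,0,0) for i in I]
cv2.imwrite("pics/p2.png",np.hstack(I)[:,:,::-1])
```

```text
[ 0.58765755 -0.34747833  0.14920893] [-0.11199871 -0.24204746 -1.29749159]
```

View pics/p2.png

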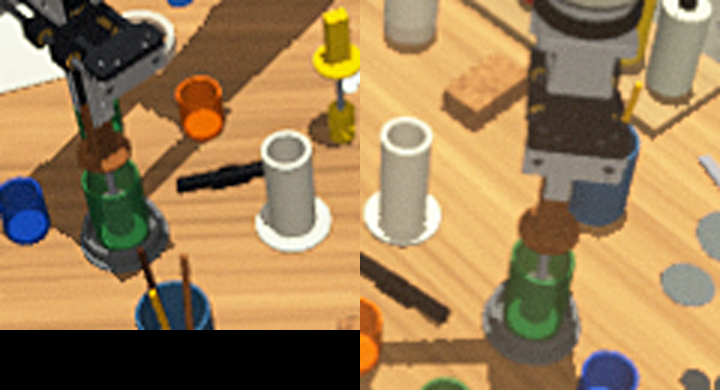

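>>> {"method": "play_rows", "body": {
  "rows": [
    [1, [0, 0, 3], [0, 0, 0]],
    [1, [0, 0, 6], [0, 0, 0]],
    [1, [0, 0, 7.5], [0, 0, 0]],
    [1, [0, 0, 7.5], [0, 0, 0]],
    [1, [0, 0, 7.5], [0, 0, 0]],
    [1, [0, 0, 7.5], [0, 0, 0]]
  ]
}}

```text
time: 6.97
tool_pos: [0.5867, -0.3468, 0.2212]
ee_rot: [-3.141, -0.002, 2.321]
wrist_force: [0.4, 0.2, -1.6]
width: 0.0156
```

>>> {"method": "play_rows", "body": {
  "rows": [
    [1, [0, 0, -3], [0, 0, 0]],
    [1, [0, 0, -6], [0, 0, 0]],
    [1, [0, 0, -7.6], [0, 0, 0]],
    [1, [0, 0, -7.6], [0, 0, 0]],
    [1, [0, 0, -7.6], [0, 0, 0]],
    [1, [0, 0, -7.6], [0, 0, 0]],
    [1, [0, 0, -7.6], [0, 0, 0]]
  ]
}}

```text
time: 7.55
tool_pos: [0.5867, -0.3468, 0.1457]
ee_rot: [-3.141, -0.001, 2.321]
wrist_force: [0.1, 0.7, -1.3]
width: 0.0158
```

>>> {"method": "play_rows", "body": {
  "rows": [
    [1, [0, 0, 3], [0, 0, 0]],
    [1, [0, 0, 6], [0, 0, 0]],
    [1, [0, 0, 7.6], [0, 0, 0]],
    [1, [0, 0, 7.6], [0, 0, 0]],
    [1, [0, 0, 7.6], [0, 0, 0]],
    [1, [0, 0, 7.6], [0, 0, 0]]
  ]
}}

```text
time: 8.05
tool_pos: [0.5866, -0.3467, 0.2207]
ee_rot: [-3.141, -0.003, 2.321]
wrist_force: [-0.3, -0.3, -1.1]
width: 0.0156
```

>>> {"method": "play_rows", "body": {
  "rows": [
    [1, [0, 0, -3], [0, 0, 0]],
    [1, [0, 0, -6], [0, 0, 0]],
    [1, [0, 0, -7.7], [0, 0, 0]],
    [1, [0, 0, -7.7], [0, 0, 0]],
    [1, [0, 0, -7.7], [0, 0, 0]],
    [1, [0, 0, -7.7], [0, 0, 0]],
    [1, [0, 0, -7.7], [0, 0, 0]]
  ]
}}

```text
time: 8.63
tool_pos: [0.5869, -0.3469, 0.145]
ee_rot: [-3.141, -0.001, 2.321]
wrist_force: [0.3, -0.3, -1.5]
width: 0.0158
```

Run:
```python
from h import *
s=snapshot("scene"); I=cv2.resize(s["pixels"][160:270,190:310],None,fx=4,fy=4,interpolation=cv2.INTER_CUBIC)
t=snapshot("side")
# refit the holder, sides only (left/right and foot bottom)
for c,q in(("scene",s),("side",t)):
    for l in("holder",):
        for d in silhouettes(c,l): print(c,l,round(d["confidence"],2),mbb(d["mask"]))
V=[(q,silhouettes(c,"holder")[0]["mask"]) for c,q in(("scene",s),("side",t))]
print(fit_cyl(V,[(.038,0),(.038,.004),(.024,.115)],[.58,-.178]))
```

```text
scene holder 0.85 [276. 202. 300. 244.]
side holder 0.72 [332. 219. 357. 263.]
side holder 0.71 [203. 141. 316. 246.]
(array([ 0.57753109, -0.17901411]), array([-1.3,  1.1, -0.2,  0.2, -1.1,  0.1, -0.5, -0.5]))
```

>>> {"method": "play_rows", "body": {
  "rows": [
    [1, [0, 0, 4], [0, 0, 0]],
    [1, [0, 0, 8], [0, 0, 0]],
    [1, [0, 0, 12.6], [0, 0, 0]],
    [1, [0, 0, 12.6], [0, 0, 0]],
    [1, [0, 0, 12.6], [0, 0, 0]],
    [1, [-0.2, 4, 12.6], [0, 0, 0]],
    [1, [-0.4, 8, 12.6], [0, 0, 0]],
    [1, [-0.6, 12, 12.6], [0, 0, 0]]
  ]
}}

```text
time: 9.6
tool_pos: [0.58, -0.226, 0.2681]
ee_rot: [-3.14, -0.005, 2.319]
wrist_force: [0.4, 0.8, 0.0]
width: 0.0158
```

>>> {"method": "play_rows", "body": {
  "rows": [
    [1, [-0.1, 3, 0], [0, 0, 0]],
    [1, [-0.2, 5, 0], [0, 0, 0]],
    [1, [-0.2, 5, 0], [0, 0, 0]],
    [1, [-0.2, 5, 0], [0, 0, 0]],
    [1, [-0.2, 5, 0], [0, 0, 0]],
    [1, [-0.2, 5, -2], [0, 0, 0]],
    [1, [-0.2, 5, -4], [0, 0, 0]],
    [1, [-0.2, 5, -4], [0, 0, 0]]
  ]
}}

```text
time: 10.27
tool_pos: [0.5769, -0.1779, 0.2256]
ee_rot: [-3.137, -0.009, 2.319]
wrist_force: [0.6, -0.6, -1.5]
width: 0.0159
```

>>> {"method": "play_rows", "body": {
  "rows": [
    [1, [0, 0, -2], [0, 0, 0]],
    [1, [0, 0, -4], [0, 0, 0]],
    [1, [0, 0, -6], [0, 0, 0]],
    [1, [0, 0, -8], [0, 0, 0]],
    [1, [0, 0, -9.3], [0, 0, 0]],
    [1, [0, 0, -9.3], [0, 0, 0]],
    [1, [0, 0, -9.3], [0, 0, 0]]
  ]
}}

```text
time: 10.85
tool_pos: [0.5786, -0.1779, 0.138]
ee_rot: [-3.141, -0.002, 2.319]
wrist_force: [0.3, 0.8, 0.1]
width: 0.016
```

>>> {"method": "play_rows", "body": {
  "rows": [
    [5, [0, 0, 0], [0, 0, 0]],
    [5, [0, 0, 0], [0, 0, 0]],
    [5, [0, 0, 0], [0, 0, 0]],
    [5, [0, 0, 0], [0, 0, 0]],
    [5, [0, 0, 3], [0, 0, 0]],
    [5, [0, 0, 6], [0, 0, 0]],
    [5, [0, 0, 10], [0, 0, 0]],
    [5, [0, 0, 14], [0, 0, 0]]
  ]
}}

```text
time: 11.52
tool_pos: [0.5784, -0.1767, 0.2799]
ee_rot: [-3.141, -0.001, 2.321]
wrist_force: [0.5, -0.6, 1.0]
width: 0.05
```

>>> {"method": "play_rows", "body": {
  "rows": [
    [5, [-1, 4, 5], [0, 0, 0]],
    [5, [-2.2, 12, 6], [0, 0, -0.2]],
    [5, [-2.2, 20, 6], [0, 0, -0.2]],
    [5, [-2.2, 28, 6], [0, 0, -0.2]],
    [5, [-2.2, 28, 6], [0, 0, -0.2]],
    [5, [-2.2, 32, 6], [0, 0, -0.2]],
    [5, [-2.2, 32, 6], [0, 0, -0.2]],
    [5, [-2.2, 32, 6], [0, 0, -0.2]]
  ]
}}

```text
time: 12.18
tool_pos: [0.5567, 0.1389, 0.3395]
ee_rot: [3.14, 0.001, 2.121]
wrist_force: [0.3, 0.5, -0.2]
width: 0.0502
```

>>> {"method": "play_rows", "body": {
  "rows": [
    [5, [0, 4, 0], [0, 0, 0]],
    [5, [0, 4, 0], [0, 0, 0]],
    [5, [0, 4, 0], [0, 0, 0]]
  ]
}}

```text
time: 12.43
tool_pos: [0.5568, 0.179, 0.3385]
ee_rot: [3.141, 0.0, 2.125]
wrist_force: [-0.6, -0.5, 0.6]
width: 0.0499
```

Run:
```python
from h import *
o=get_obs(); print(o["tool_pos"],o["ee_rot"],o["joint_positions"])
s=snapshot("wrist"); cv2.imwrite("pics/w3.png",s["pixels"][:,:,::-1])
for l in("crank_grip","tray"):
  for d in silhouettes("wrist",l): print(l,round(d["confidence"],2),d["point"],mbb(d["mask"]))
t=snapshot("side"); s2=snapshot("scene")
for c,q in(("scene",s2),("side",t)):
    for d in silhouettes(c,"brush"): 
        print(c,mbb(d["mask"]))
P=[[.527,.306,.197],[.557,.26,.238]]
print(proj(s,P))
```

```text
[0.5567621  0.17904491 0.33854744] [3.14123071e+00 3.63344376e-04 2.12511781e+00] [ 2.14353672e-01  1.98379647e-01  9.19240727e-01 -2.46708971e-04
  2.02350988e+00 -3.40075844e-01]
crank_grip 0.77 [79.3, 363.8] [349.  40. 380. 129.]
tray 0.86 [158.2, 277.7] [214.  97. 347. 219.]
scene [277. 192. 294. 216.]
scene [294. 162. 310. 207.]
side [338. 205. 355. 231.]
side [292. 214. 310. 263.]
[[363.52685116  58.03714062]
 [368.45750646 115.30227761]]
```

View pics/w3.png

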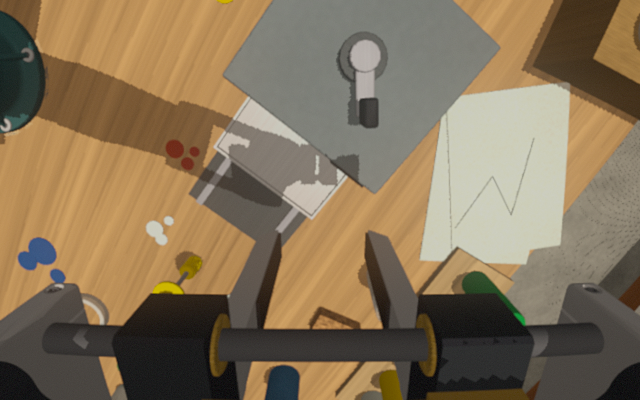

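Run:
```python
from h import *
s=snapshot("wrist"); r0,c0,k=30,310,6
I=cv2.resize(s["pixels"][r0:r0+110,c0:c0+100],None,fx=k,fy=k,interpolation=cv2.INTER_CUBIC).copy()[:,:,::-1].copy()
def box(ax,th,z):
    u=np.array([np.cos(th),np.sin(th)]);v=np.array([-u[1],u[0]])
    return np.array([[*(np.array(ax)+u*(.055+a)+v*b),z] for a,b in((-.014,-.007),(.014,-.007),(.014,.007),(-.014,.007))])
ax=(.5275,.3065)
for th,col in((-1.0,(0,255,255)),):
    for z in(.193,.238):
        cv2.polylines(I,[((proj(s,box(ax,th,z))-[c0,r0]+.5)*k).astype(int)],True,col,1)
cv2.polylines(I,[((proj(s,circ(*ax,.016,.197))-[c0,r0]+.5)*k).astype(int)],True,(0,0,255),1)
cv2.imwrite("pics/w4.png",I)
print(at_z(s,[(366,56)],.197))
```

```text
[[0.52956776 0.30560721 0.197     ]]
```

View pics/w4.png

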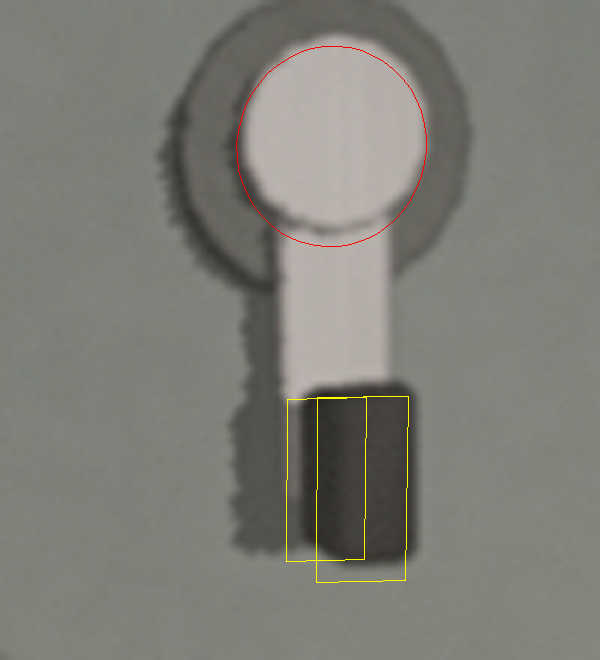

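```bash
cat > orb.py <<'E'
import numpy as np,sys,json
def orb(w,a,b,n):
    """rows from angle a to b in n rows"""
    return [[w,[round(5.5*(np.cos(t)-np.cos(a)),2),round(5.5*(np.sin(t)-np.sin(a)),2),0],[0,0,round(t-a,3)]] for t in np.linspace(a,b,n+1)[1:]]
a=[float(x) for x in sys.argv[1:]]
for i in range(len(a)-1): print(json.dumps(orb(0.8,a[i],a[i+1],8)))
E
python3 orb.py -1 -0.1 0.8 1.3
```

```text
[[0.8, [0.5, 0.36, 0], [0, 0, 0.113]], [0.8, [0.96, 0.78, 0], [0, 0, 0.225]], [0.8, [1.36, 1.25, 0], [0, 0, 0.338]], [0.8, [1.72, 1.75, 0], [0, 0, 0.45]], [0.8, [2.01, 2.3, 0], [0, 0, 0.562]], [0.8, [2.24, 2.87, 0], [0, 0, 0.675]], [0.8, [2.4, 3.47, 0], [0, 0, 0.788]], [0.8, [2.5, 4.08, 0], [0, 0, 0.9]]]
[[0.8, [0.03, 0.62, 0], [0, 0, 0.112]], [0.8, [-0.02, 1.23, 0], [0, 0, 0.225]], [0.8, [-0.13, 1.84, 0], [0, 0, 0.338]], [0.8, [-0.31, 2.44, 0], [0, 0, 0.45]], [0.8, [-0.55, 3.0, 0], [0, 0, 0.562]], [0.8, [-0.86, 3.54, 0], [0, 0, 0.675]], [0.8, [-1.22, 4.04, 0], [0, 0, 0.788]], [0.8, [-1.64, 4.49, 0], [0, 0, 0.9]]]
[[0.8, [-0.25, 0.23, 0], [0, 0, 0.062]], [0.8, [-0.52, 0.45, 0], [0, 0, 0.125]], [0.8, [-0.8, 0.65, 0], [0, 0, 0.188]], [0.8, [-1.1, 0.83, 0], [0, 0, 0.25]], [0.8, [-1.4, 0.99, 0], [0, 0, 0.312]], [0.8, [-1.71, 1.13, 0], [0, 0, 0.375]], [0.8, [-2.03, 1.25, 0], [0, 0, 0.438]], [0.8, [-2.36, 1.35, 0], [0, 0, 0.5]]]
```

>>> {"method": "play_rows", "body": {
  "rows": [
    [5, [0, 4, 0], [0, 0, 0.02]],
    [5, [0, 7.9, 0], [0, 0, 0.02]],
    [5, [0, 7.9, 0], [0, 0, 0.02]],
    [5, [0, 7.9, -3], [0, 0, 0.02]],
    [5, [0, 7.9, -6], [0, 0, 0.02]],
    [5, [0, 7.9, -8], [0, 0, 0.02]],
    [5, [0, 7.9, -8], [0, 0, 0.02]],
    [5, [0, 7.9, -8], [0, 0, 0.02]]
  ]
}}

```text
time: 13.5
tool_pos: [0.5566, 0.255, 0.2571]
ee_rot: [-3.138, -0.001, 2.14]
wrist_force: [0.1, 0.9, 0.2]
width: 0.0501
```

>>> {"method": "play_rows", "body": {
  "rows": [
    [5, [0, 0, -2], [0, 0, 0]],
    [5, [0, 0, -4], [0, 0, 0]],
    [5, [0, 0, -5.7], [0, 0, 0]],
    [5, [0, 0, -5.7], [0, 0, 0]],
    [0.8, [0, 0, -5.7], [0, 0, 0]],
    [0.8, [0, 0, -5.7], [0, 0, 0]],
    [0.8, [0, 0, -5.7], [0, 0, 0]],
    [0.8, [0, 0, -5.7], [0, 0, 0]]
  ]
}}

```text
time: 14.17
tool_pos: [0.5581, 0.2561, 0.2036]
ee_rot: [3.138, 0.001, 2.141]
wrist_force: [-0.8, 0.1, -0.3]
width: 0.0271
```

>>> {"method": "play_rows", "body": {
  "rows": [
    [0.8, [0, 0, 0], [0, 0, 0]],
    [0.8, [0, 0, 0], [0, 0, 0]],
    [0.8, [0, 0, 0], [0, 0, 0]]
  ]
}}

```text
time: 14.42
tool_pos: [0.5586, 0.2563, 0.2028]
ee_rot: [3.137, 0.001, 2.14]
wrist_force: [2.6, 1.5, 2.9]
width: 0.0131
```

```bash
sed -i 's/5\.5\*/RR*/g; s/^a=\[float.*/RR=float(sys.argv[1]); a=[float(x) for x in sys.argv[2:]]/' orb.py; python3 orb.py 6.05 -1.02 -0.12 0.78 1.3
```

```text
[[0.8, [0.56, 0.39, 0], [0, 0, 0.113]], [0.8, [1.07, 0.84, 0], [0, 0, 0.225]], [0.8, [1.53, 1.34, 0], [0, 0, 0.338]], [0.8, [1.93, 1.89, 0], [0, 0, 0.45]], [0.8, [2.26, 2.48, 0], [0, 0, 0.562]], [0.8, [2.53, 3.11, 0], [0, 0, 0.675]], [0.8, [2.72, 3.76, 0], [0, 0, 0.788]], [0.8, [2.84, 4.43, 0], [0, 0, 0.9]]]
[[0.8, [0.04, 0.68, 0], [0, 0, 0.112]], [0.8, [0.01, 1.36, 0], [0, 0, 0.225]], [0.8, [-0.1, 2.03, 0], [0, 0, 0.338]], [0.8, [-0.28, 2.68, 0], [0, 0, 0.45]], [0.8, [-0.54, 3.31, 0], [0, 0, 0.562]], [0.8, [-0.86, 3.91, 0], [0, 0, 0.675]], [0.8, [-1.25, 4.47, 0], [0, 0, 0.788]], [0.8, [-1.71, 4.98, 0], [0, 0, 0.9]]]
[[0.8, [-0.29, 0.27, 0], [0, 0, 0.065]], [0.8, [-0.59, 0.52, 0], [0, 0, 0.13]], [0.8, [-0.91, 0.75, 0], [0, 0, 0.195]], [0.8, [-1.24, 0.96, 0], [0, 0, 0.26]], [0.8, [-1.58, 1.15, 0], [0, 0, 0.325]], [0.8, [-1.94, 1.32, 0], [0, 0, 0.39]], [0.8, [-2.31, 1.46, 0], [0, 0, 0.455]], [0.8, [-2.68, 1.57, 0], [0, 0, 0.52]]]
```

>>> {"method": "play_rows", "body": {
  "rows": [
    [0.8, [0.56, 0.39, 0], [0, 0, 0.113]],
    [0.8, [1.07, 0.84, 0], [0, 0, 0.225]],
    [0.8, [1.53, 1.34, 0], [0, 0, 0.338]],
    [0.8, [1.93, 1.89, 0], [0, 0, 0.45]],
    [0.8, [2.26, 2.48, 0], [0, 0, 0.562]],
    [0.8, [2.53, 3.11, 0], [0, 0, 0.675]],
    [0.8, [2.72, 3.76, 0], [0, 0, 0.788]],
    [0.8, [2.84, 4.43, 0], [0, 0, 0.9]]
  ]
}}

```text
time: 15.08
tool_pos: [0.5876, 0.3003, 0.2028]
ee_rot: [3.14, 0.005, 3.045]
wrist_force: [3.3, 0.3, 2.5]
width: 0.0133
```

Run:
```python
from h import *
o=get_obs(); print(o["tool_pos"],o["ee_rot"],o["joint_positions"].round(2),o["wrist_force"],o["wrist_torque"],o["width"])
```

```text
[0.58756974 0.3002945  0.2027803 ] [3.14018503 0.00481145 3.04490538] [ 0.39  0.33  1.03 -0.    1.78 -1.09] [3.25792537 0.32631468 2.52381597] [ 0.23297861 -0.74886442 -0.19251977] 0.013349150493934245
```

>>> {"method": "play_rows", "body": {
  "rows": [
    [0.8, [0.04, 0.68, 0], [0, 0, 0.112]],
    [0.8, [0.01, 1.36, 0], [0, 0, 0.225]],
    [0.8, [-0.1, 2.03, 0], [0, 0, 0.338]],
    [0.8, [-0.28, 2.68, 0], [0, 0, 0.45]],
    [0.8, [-0.54, 3.31, 0], [0, 0, 0.562]],
    [0.8, [-0.86, 3.91, 0], [0, 0, 0.675]],
    [0.8, [-1.25, 4.47, 0], [0, 0, 0.788]],
    [0.8, [-1.71, 4.98, 0], [0, 0, 0.9]]
  ]
}}

```text
time: 15.75
tool_pos: [0.5705, 0.3518, 0.2028]
ee_rot: [-3.14, 0.007, -2.337]
wrist_force: [4.6, 4.0, 1.8]
width: 0.0136
```

>>> {"method": "play_rows", "body": {
  "rows": [
    [0.8, [-0.29, 0.27, 0], [0, 0, 0.065]],
    [0.8, [-0.59, 0.52, 0], [0, 0, 0.13]],
    [0.8, [-0.91, 0.75, 0], [0, 0, 0.195]],
    [0.8, [-1.24, 0.96, 0], [0, 0, 0.26]],
    [0.8, [-1.58, 1.15, 0], [0, 0, 0.325]],
    [0.8, [-1.94, 1.32, 0], [0, 0, 0.39]],
    [0.8, [-2.31, 1.46, 0], [0, 0, 0.455]],
    [0.8, [-2.68, 1.57, 0], [0, 0, 0.52]]
  ]
}}

```text
time: 16.42
tool_pos: [0.5427, 0.368, 0.2028]
ee_rot: [-3.139, 0.006, -1.818]
wrist_force: [4.1, 5.5, 2.5]
width: 0.0128
```

```bash
python3 - <<'E'
from h import *
o=get_obs(); print(o["tool_pos"],o["ee_rot"],o["joint_positions"].round(2),o["wrist_force"],o["wrist_torque"],o["width"])
snapshot("scene"); print([(round(d["confidence"],2),d["point"],mbb(d["mask"])) for d in silhouettes("scene","tray")])
E
python3 orb.py 6.05 1.3 2.15 3.0 3.3
```

```text
[0.54274733 0.36803589 0.20283811] [-3.13872049  0.00600295 -1.81791859] [ 0.51  0.32  1.04  0.    1.78 -2.39] [4.11281105 5.46174859 2.51753955] [ 1.07116637 -0.5261887   0.01289534] 0.01283186455938005
[(0.86, [210.8, 381.1], array([353., 182., 415., 235.])), (0.43, [199.5, 223.4], array([214., 189., 231., 210.]))]
[[0.8, [-0.63, 0.14, 0], [0, 0, 0.106]], [0.8, [-1.27, 0.21, 0], [0, 0, 0.212]], [0.8, [-1.91, 0.21, 0], [0, 0, 0.319]], [0.8, [-2.55, 0.15, 0], [0, 0, 0.425]], [0.8, [-3.18, 0.02, 0], [0, 0, 0.531]], [0.8, [-3.79, -0.18, 0], [0, 0, 0.638]], [0.8, [-4.37, -0.44, 0], [0, 0, 0.744]], [0.8, [-4.93, -0.77, 0], [0, 0, 0.85]]]
[[0.8, [-0.52, -0.38, 0], [0, 0, 0.106]], [0.8, [-0.99, -0.81, 0], [0, 0, 0.212]], [0.8, [-1.42, -1.29, 0], [0, 0, 0.319]], [0.8, [-1.79, -1.82, 0], [0, 0, 0.425]], [0.8, [-2.11, -2.38, 0], [0, 0, 0.531]], [0.8, [-2.36, -2.97, 0], [0, 0, 0.638]], [0.8, [-2.55, -3.58, 0], [0, 0, 0.744]], [0.8, [-2.68, -4.21, 0], [0, 0, 0.85]]]
[[0.8, [-0.03, -0.23, 0], [0, 0, 0.038]], [0.8, [-0.05, -0.45, 0], [0, 0, 0.075]], [0.8, [-0.06, -0.68, 0], [0, 0, 0.112]], [0.8, [-0.06, -0.9, 0], [0, 0, 0.15]], [0.8, [-0.05, -1.13, 0], [0, 0, 0.188]], [0.8, [-0.04, -1.36, 0], [0, 0, 0.225]], [0.8, [-0.02, -1.58, 0], [0, 0, 0.262]], [0.8, [0.02, -1.81, 0], [0, 0, 0.3]]]
```

>>> {"method": "play_rows", "body": {
  "rows": [
    [4, [0, 0, 0], [0, 0, 0]],
    [4, [0, 0, 0], [0, 0, 0]],
    [4, [0, 0, 0], [0, 0, 0]],
    [4, [0, 0, 2], [0, 0, 0]],
    [4, [0, 0, 4], [0, 0, 0]],
    [4, [0, 0, 6], [0, 0, 0]],
    [4, [-0.2, -0.6, 6], [0, 0, -0.1]],
    [4, [-0.2, -0.6, 6], [0, 0, -0.2]]
  ]
}}

```text
time: 17.18
tool_pos: [0.5401, 0.3588, 0.2633]
ee_rot: [-3.14, 0.001, -2.028]
wrist_force: [0.1, -0.0, 0.1]
width: 0.0401
```

>>> {"method": "play_rows", "body": {
  "rows": [
    [4, [0, 0, 0], [0, 0, -0.12]],
    [4, [0, 0, 0], [0, 0, -0.24]],
    [4, [0, 0, 0], [0, 0, -0.36]],
    [4, [0, 0, 0], [0, 0, -0.48]],
    [4, [0, 0, 0], [0, 0, -0.6]],
    [4, [0, 0, 0], [0, 0, -0.72]],
    [4, [0, 0, 0], [0, 0, -0.84]],
    [4, [0, 0, 0], [0, 0, -0.96]]
  ]
}}

```text
time: 17.85
tool_pos: [0.5394, 0.359, 0.2605]
ee_rot: [-3.14, -0.002, -2.989]
wrist_force: [-0.1, -0.4, 0.5]
width: 0.0401
```

>>> {"method": "play_rows", "body": {
  "rows": [
    [4, [0, 0, 0], [0, 0, -0.12]],
    [4, [0, 0, 0], [0, 0, -0.24]],
    [4, [0, 0, 0], [0, 0, -0.36]],
    [4, [0, 0, 0], [0, 0, -0.48]],
    [4, [0, 0, 0], [0, 0, -0.6]],
    [4, [0, 0, 0], [0, 0, -0.72]],
    [4, [0, 0, 0], [0, 0, -0.84]],
    [4, [0, 0, 0], [0, 0, -0.96]]
  ]
}}

```text
time: 18.52
tool_pos: [0.5394, 0.359, 0.2605]
ee_rot: [-3.139, -0.0, 2.334]
wrist_force: [1.1, 0.3, -0.2]
width: 0.0399
```

>>> {"method": "play_rows", "body": {
  "rows": [
    [4, [0, 0, 0], [0, 0, -0.12]],
    [4, [0, 0, 0], [0, 0, -0.24]],
    [4, [0, 0, 0], [0, 0, -0.36]],
    [4, [0, 0, 0], [0, 0, -0.48]],
    [4, [0, 0, 0], [0, 0, -0.6]],
    [4, [0, 0, 0], [0, 0, -0.72]],
    [4, [0, 0, 0], [0, 0, -0.84]],
    [4, [0, 0, 0], [0, 0, -0.96]]
  ]
}}

```text
time: 19.18
tool_pos: [0.5394, 0.359, 0.2605]
ee_rot: [-3.14, 0.002, 1.374]
wrist_force: [0.3, 0.5, 0.8]
width: 0.0397
```

>>> {"method": "play_rows", "body": {
  "rows": [
    [4, [0, 0, 0], [0, 0, -0.06]],
    [4, [0, 0, 0], [0, 0, -0.06]],
    [4, [0, 0, 0], [0, 0, -0.06]],
    [4, [0, 0, 0], [0, 0, -0.06]]
  ]
}}

```text
time: 19.52
tool_pos: [0.5396, 0.3594, 0.2609]
ee_rot: [-3.141, 0.001, 1.322]
wrist_force: [-0.2, -0.7, -0.3]
width: 0.0403
```

```bash
python3 orb.py 5.5 1.32 2.16 3.0
```

```text
[[0.8, [-0.57, 0.11, 0], [0, 0, 0.105]], [0.8, [-1.14, 0.17, 0], [0, 0, 0.21]], [0.8, [-1.72, 0.16, 0], [0, 0, 0.315]], [0.8, [-2.29, 0.09, 0], [0, 0, 0.42]], [0.8, [-2.85, -0.03, 0], [0, 0, 0.525]], [0.8, [-3.4, -0.22, 0], [0, 0, 0.63]], [0.8, [-3.93, -0.46, 0], [0, 0, 0.735]], [0.8, [-4.42, -0.76, 0], [0, 0, 0.84]]]
[[0.8, [-0.46, -0.35, 0], [0, 0, 0.105]], [0.8, [-0.89, -0.74, 0], [0, 0, 0.21]], [0.8, [-1.27, -1.17, 0], [0, 0, 0.315]], [0.8, [-1.6, -1.64, 0], [0, 0, 0.42]], [0.8, [-1.88, -2.15, 0], [0, 0, 0.525]], [0.8, [-2.11, -2.68, 0], [0, 0, 0.63]], [0.8, [-2.28, -3.23, 0], [0, 0, 0.735]], [0.8, [-2.39, -3.8, 0], [0, 0, 0.84]]]
```

>>> {"method": "play_rows", "body": {
  "rows": [
    [4, [0.1, 0.2, -2], [0, 0, 0]],
    [4, [0.1, 0.2, -4], [0, 0, 0]],
    [4, [0.1, 0.2, -5.8], [0, 0, 0]],
    [4, [0.1, 0.2, -5.8], [0, 0, 0]],
    [0.8, [0.1, 0.2, -5.8], [0, 0, 0]],
    [0.8, [0.1, 0.2, -5.8], [0, 0, 0]],
    [0.8, [0.1, 0.2, -5.8], [0, 0, 0]],
    [0.8, [0.1, 0.2, -5.8], [0, 0, 0]]
  ]
}}

```text
time: 20.18
tool_pos: [0.5414, 0.362, 0.2054]
ee_rot: [3.139, -0.002, 1.321]
wrist_force: [-0.2, 0.2, 0.3]
width: 0.017
```

>>> {"method": "play_rows", "body": {
  "rows": [
    [0.8, [0, 0, 0], [0, 0, 0]],
    [0.8, [0, 0, 0], [0, 0, 0]]
  ]
}}

```text
time: 20.35
tool_pos: [0.541, 0.3621, 0.2051]
ee_rot: [3.14, -0.002, 1.321]
wrist_force: [-1.4, 1.1, 3.3]
width: 0.0117
```

>>> {"method": "play_rows", "body": {
  "rows": [
    [0.8, [-0.57, 0.11, 0], [0, 0, 0.105]],
    [0.8, [-1.14, 0.17, 0], [0, 0, 0.21]],
    [0.8, [-1.72, 0.16, 0], [0, 0, 0.315]],
    [0.8, [-2.29, 0.09, 0], [0, 0, 0.42]],
    [0.8, [-2.85, -0.03, 0], [0, 0, 0.525]],
    [0.8, [-3.4, -0.22, 0], [0, 0, 0.63]],
    [0.8, [-3.93, -0.46, 0], [0, 0, 0.735]],
    [0.8, [-4.42, -0.76, 0], [0, 0, 0.84]]
  ]
}}

```text
time: 21.02
tool_pos: [0.4971, 0.3553, 0.2051]
ee_rot: [3.137, -0.001, 2.167]
wrist_force: [0.4, 2.1, 3.2]
width: 0.0119
```

>>> {"method": "play_rows", "body": {
  "rows": [
    [0.8, [-0.46, -0.35, 0], [0, 0, 0.105]],
    [0.8, [-0.89, -0.74, 0], [0, 0, 0.21]],
    [0.8, [-1.27, -1.17, 0], [0, 0, 0.315]],
    [0.8, [-1.6, -1.64, 0], [0, 0, 0.42]],
    [0.8, [-1.88, -2.15, 0], [0, 0, 0.525]],
    [0.8, [-2.11, -2.68, 0], [0, 0, 0.63]],
    [0.8, [-2.28, -3.23, 0], [0, 0, 0.735]],
    [0.8, [-2.36, -3.6, 0], [0, 0, 0.8]]
  ]
}}

```text
time: 21.68
tool_pos: [0.4726, 0.3192, 0.2051]
ee_rot: [3.138, 0.001, 2.966]
wrist_force: [-2.2, 2.5, 3.6]
width: 0.0117
```

Run:
```python
from h import *
o=get_obs(); print(o["tool_pos"],o["ee_rot"],o["joint_positions"].round(2),o["wrist_force"],o["width"])
s=snapshot("scene"); 
for d in silhouettes("scene","tray"): print(d["confidence"],mbb(d["mask"]))
b=mbb(silhouettes("scene","tray")[0]["mask"]); p=np.array([.5275,.307]);y=-.11
q=at_z(s,[(b[0]+1,b[1]+1),(b[0]+.5,b[3]-3)],.03)[:,:2]-p; R=np.array([[np.cos(y),-np.sin(y)],[np.sin(y),np.cos(y)]]); print(q@R)
cv2.imwrite("pics/s2.png",s["pixels"][120:300,180:520][:,:,::-1].repeat(2,0).repeat(2,1))
```

```text
[0.47257004 0.31915194 0.20509706] [3.13783095e+00 9.61899259e-04 2.96648505e+00] [ 0.49  0.13  1.27  0.    1.75 -0.9 ] [-2.23334591  2.46870522  3.60275368] 0.011689326447116956
0.76 [340. 181. 408. 235.]
[[-0.09958    -0.3233281 ]
 [ 0.10838741 -0.31604739]]
```

View pics/s2.png

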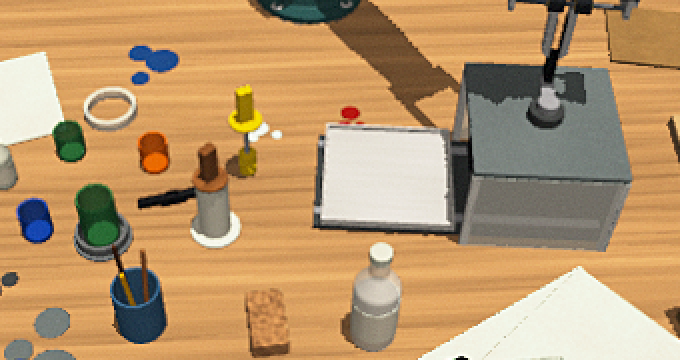

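>>> {"method": "play_rows", "body": {
  "rows": [
    [0.8, [-0.01, -0.17, 0], [0, 0, 0.03]],
    [0.8, [-0.03, -0.33, 0], [0, 0, 0.06]],
    [0.8, [-0.03, -0.33, 0], [0, 0, 0.06]]
  ]
}}

```text
time: 22.08
tool_pos: [0.4721, 0.3158, 0.205]
ee_rot: [3.139, 0.0, 3.021]
wrist_force: [-3.2, 2.1, 6.0]
width: 0.0119
```

>>> {"method": "play_rows", "body": {
  "rows": [
    [0.8, [0, -0.17, 0], [0, 0, 0.03]],
    [0.8, [0, -0.33, 0], [0, 0, 0.06]],
    [0.8, [0, -0.33, 0], [0, 0, 0.06]]
  ]
}}

```text
time: 22.33
tool_pos: [0.4749, 0.3117, 0.2063]
ee_rot: [3.139, 0.007, 3.079]
wrist_force: [1.7, 0.6, 5.7]
width: 0.0083
```

>>> {"method": "play_rows", "body": {
  "rows": [
    [4, [0, 0, 0], [0, 0, 0]],
    [4, [0, 0, 0], [0, 0, 0]],
    [4, [0, 0, 0], [0, 0, 0]],
    [4, [0, 0, 4], [0, 0, 0]],
    [4, [0, 0, 8], [0, 0, 0]],
    [8, [0, 0, 12], [0, 0, 0]],
    [8, [0, 0, 12.5], [0, 0, 0]],
    [8, [0, 0, 12.5], [0, 0, 0]]
  ]
}}

```text
time: 23.0
tool_pos: [0.474, 0.3119, 0.3323]
ee_rot: [3.138, 0.007, 3.079]
wrist_force: [1.1, 0.9, -0.3]
width: 0.0565
```

>>> {"method": "play_rows", "body": {
  "rows": [
    [8, [1, -4, 0], [0, 0, 0]],
    [8, [2, -8, 0], [0, 0, 0]],
    [8, [3, -12, 0], [0, 0, 0]],
    [8, [4, -16, 0], [0, 0, 0]],
    [8, [5, -20, 0], [0, 0, 0]],
    [8, [6, -24, 0], [0, 0, 0]],
    [8, [7, -28, 0], [0, 0, 0]],
    [8, [8, -32, 0], [0, 0, 0]]
  ]
}}

```text
time: 23.67
tool_pos: [0.5522, -0.0107, 0.3254]
ee_rot: [-3.141, -0.004, 3.079]
wrist_force: [1.4, -0.2, 1.1]
width: 0.0796
```

>>> {"method": "play_rows", "body": {
  "rows": [
    [8, [1, -4, 0], [0, 0, 0]],
    [8, [2, -8, 0], [0, 0, 0]],
    [8, [3, -12, 0], [0, 0, 0]],
    [8, [3, -16, 0], [0, 0, 0]],
    [8, [3, -20, 0], [0, 0, 0]],
    [8, [3, -24, 0], [0, 0, 0]],
    [8, [3, -24, 0], [0, 0, 0]],
    [8, [3, -24, 0], [0, 0, 0]]
  ]
}}

```text
time: 24.33
tool_pos: [0.5818, -0.2508, 0.324]
ee_rot: [3.139, -0.006, 3.076]
wrist_force: [0.8, -0.4, 0.1]
width: 0.0802
```

```bash
cat > find.py <<'E'
from h import *
def green(s,m):
    px=s["pixels"][m].astype(float).mean(0); return px[1]>1.15*px[0] and px[1]>1.15*px[2]
def locate(label,parts,x0,cams=("scene","side")):
    V=[]
    for c in cams:
        s=snapshot(c)
        for d in silhouettes(c,label):
            m=d["mask"]
            if m.sum()<1500 and green(s,m):
                b=mbb(m); print(c,label,round(d["confidence"],2),b); 
                if np.abs(proj(s,[[*x0,.04]])[0]-[b[[0,2]].mean(),b[[1,3]].mean()]).max()<25: V.append((s,m))
    if V: print(label,len(V),fit_cyl(V,parts,x0))
E
python3 - <<'E'
from find import *
o=get_obs(); print(o["tool_pos"],o["ee_rot"],o["joint_positions"].round(2))
for c in("scene","side"): locate("pot",[(.028,.022),(.028,.096)],[.587,-.348],(c,))
locate("pot",[(.028,.022),(.028,.096)],[.587,-.348])
locate("cup1",[(.0235,0),(.0235,.055)],[.45,-.382])
s=snapshot("scene")
for d in silhouettes("scene","tray"): print(d["confidence"],mbb(d["mask"]))
E
```

```text
[ 0.58177093 -0.25080148  0.32396098] [ 3.13893486 -0.0061999   3.07566011] [-0.5   0.32  0.8  -0.    2.03 -2.  ]
scene pot 0.7 [218. 211. 240. 243.]
pot 1 (array([ 0.58950076, -0.34564074]), array([-0.5,  0.6,  0.5, -0.6]))
side pot 0.59 [377. 257. 401. 294.]
pot 1 (array([ 0.5849213 , -0.34991944]), array([-0.4,  1.1,  0.4, -1. ]))
scene pot 0.93 [218. 211. 240. 243.]
side pot 0.67 [377. 258. 401. 294.]
pot 2 (array([ 0.58638675, -0.34822009]), array([-1.3, -0.1, -0.3, -1.4, -0.4, -0.5,  0.3, -1.8]))
scene cup1 0.52 [205. 180. 223. 201.]
side cup1 0.64 [343. 324. 364. 352.]
cup1 2 (array([ 0.40871071, -0.41387253]), array([ 0.6, -0.5,  0.1,  0.8,  0. , -0.6,  0.2,  1.6]))
0.71 [339. 181. 408. 235.]
0.56 [217. 226. 248. 251.]
```

>>> {"method": "play_rows", "body": {
  "rows": [
    [8, [0.2, -4, 0], [0, 0, 0]],
    [8, [0.5, -8, 0], [0, 0, 0]],
    [8, [0.5, -9.7, 0], [0, 0, 0]],
    [8, [0.5, -9.7, -3], [0, 0, 0]],
    [8, [0.5, -9.7, -7], [0, 0, 0]],
    [8, [0.5, -9.7, -11], [0, 0, 0]],
    [8, [0.5, -9.7, -15], [0, 0, 0]],
    [8, [0.5, -9.7, -17.5], [0, 0, 0]]
  ]
}}

```text
time: 25.7
tool_pos: [0.5857, -0.3445, 0.1477]
ee_rot: [3.138, -0.006, 3.08]
wrist_force: [0.9, 0.0, -0.8]
width: 0.0795
```

>>> {"method": "play_rows", "body": {
  "rows": [
    [8, [0, 0, 0], [0, 0, 0]],
    [8, [0, 0, 0], [0, 0, 0]],
    [8, [0, 0, 0], [0, 0, 0]]
  ]
}}

```text
time: 25.95
tool_pos: [0.5886, -0.3463, 0.1561]
ee_rot: [-3.14, 0.003, 3.081]
wrist_force: [-0.3, 0.3, 1.3]
width: 0.0798
```

>>> {"method": "play_rows", "body": {
  "rows": [
    [8, [0, 0, -2], [0, 0, 0]],
    [8, [0, 0, -4], [0, 0, 0]],
    [8, [0, 0, -6], [0, 0, 0]],
    [8, [0, 0, -8], [0, 0, 0]],
    [8, [0, 0, -9.6], [0, 0, 0]],
    [8, [0, 0, -9.6], [0, 0, 0]],
    [8, [0, 0, -9.6], [0, 0, 0]]
  ]
}}

```text
time: 26.53
tool_pos: [0.5887, -0.3463, 0.0597]
ee_rot: [-3.14, 0.003, 3.081]
wrist_force: [1.2, -0.6, -1.0]
width: 0.0801
```

>>> {"method": "play_rows", "body": {
  "rows": [
    [4.8, [0, 0, 0], [0, 0, 0]],
    [4.8, [0, 0, 0], [0, 0, 0]],
    [4.8, [0, 0, 0], [0, 0, 0]],
    [4.8, [0, 0, 0], [0, 0, 0]],
    [4.8, [0, 0, 0], [0, 0, 0]],
    [4.8, [0, 0, 0], [0, 0, 0]]
  ]
}}

```text
time: 27.03
tool_pos: [0.5883, -0.3462, 0.059]
ee_rot: [-3.14, 0.002, 3.081]
wrist_force: [0.2, -0.1, 5.1]
width: 0.0547
```

>>> {"method": "play_rows", "body": {
  "rows": [
    [4.8, [0, 0, 3], [0, 0, 0]],
    [4.8, [0, 0, 6], [0, 0, 0]],
    [4.8, [0, 0, 10], [0, 0, 0]],
    [4.8, [0, 0, 14], [0, 0, 0]],
    [4.8, [0, 0, 18], [0, 0, 0]],
    [4.8, [0, 0, 22], [0, 0, 0]],
    [4.8, [0, 0, 25], [0, 0, 0]],
    [4.8, [0, 0, 25], [0, 0, 0]]
  ]
}}

```text
time: 27.7
tool_pos: [0.5889, -0.3464, 0.3163]
ee_rot: [-3.134, 0.012, 3.081]
wrist_force: [-0.2, -0.1, -0.0]
width: 0.0549
```

>>> {"method": "play_rows", "body": {
  "rows": [
    [4.8, [0, 3, 0], [0, 0, 0]],
    [4.8, [-0.5, 6, 0], [0, 0, 0]],
    [4.8, [-1, 10, 0], [0, 0, 0]],
    [4.8, [-1.5, 14, 0], [0, 0, 0]],
    [4.8, [-2, 18, 0], [0, 0, 0]],
    [4.8, [-2.5, 22, 0], [0, 0, 0]],
    [4.8, [-3, 25, 0], [0, 0, 0]],
    [4.8, [-3.5, 28, 0], [0, 0, 0]]
  ]
}}

```text
time: 28.37
tool_pos: [0.5514, -0.0633, 0.3055]
ee_rot: [3.141, -0.003, 3.082]
wrist_force: [1.0, 0.0, -1.2]
width: 0.0554
```

>>> {"method": "play_rows", "body": {
  "rows": [
    [4.8, [-0.4, 4, 0], [0, 0, 0]],
    [4.8, [-0.7, 8, 0], [0, 0, 0]],
    [4.8, [-1, 12, 0], [0, 0, 0]],
    [4.8, [-1, 15, 0], [0, 0, 0]],
    [4.8, [-1, 15, 0], [0, 0, 0]],
    [4.8, [-1, 15, 0], [0, 0, 0]],
    [4.8, [-1, 15, 0], [0, 0, 0]],
    [4.8, [-1, 15, 0], [0, 0, 0]]
  ]
}}

```text
time: 29.03
tool_pos: [0.5425, 0.0833, 0.3064]
ee_rot: [-3.141, -0.001, 3.079]
wrist_force: [-0.1, 0.2, -0.2]
width: 0.055
```

Run:
```python
from h import *
o=get_obs(); print(o["tool_pos"],o["ee_rot"],o["width"])
s=snapshot("scene"); t=snapshot("side")
I=[cv2.resize(s["pixels"][110:260,320:500],None,fx=2.5,fy=2.5)[:375],cv2.resize(t["pixels"][100:250,190:340],None,fx=2.5,fy=2.5)]
cv2.imwrite("pics/t1.png",np.hstack(I)[:,:,::-1])
```

```text
[0.54248586 0.08329953 0.30643957] [-3.14105864e+00 -1.47904282e-03  3.07915681e+00] 0.05503072295758944
```

>>> {"method": "play_rows", "body": {
  "rows": [
    [4.8, [0, 0, -4], [0, 0, 0]],
    [4.8, [0, 0, -8], [0, 0, 0]],
    [4.8, [0, 0, -12], [0, 0, 0]],
    [4.8, [0, 0, -15], [0, 0, 0]],
    [4.8, [0, 0, -18], [0, 0, 0]],
    [4.8, [0, 0, -20], [0, 0, 0]],
    [4.8, [0, 0, -21], [0, 0, 0]],
    [4.8, [0, 0, -21], [0, 0, 0]]
  ]
}}

```text
time: 29.8
tool_pos: [0.5407, 0.0834, 0.0942]
ee_rot: [-3.141, -0.006, 3.079]
wrist_force: [-0.7, -0.6, -1.3]
width: 0.0549
```

>>> {"method": "play_rows", "body": {
  "rows": [
    [4.8, [0, 0, -0.7], [0, 0, 0]],
    [4.8, [0, 0, -1.4], [0, 0, 0]],
    [4.8, [0, 0, -1.7], [0, 0, 0]],
    [4.8, [0, 0, -1.7], [0, 0, 0]],
    [4.8, [0, 0, -1.7], [0, 0, 0]]
  ]
}}

```text
time: 30.22
tool_pos: [0.543, 0.0845, 0.0809]
ee_rot: [3.141, 0.001, 3.081]
wrist_force: [0.4, -0.5, 0.0]
width: 0.0545
```

>>> {"method": "play_rows", "body": {
  "rows": [
    [4.8, [0, 0, -0.2], [0, 0, 0]],
    [4.8, [0, 0, -0.45], [0, 0, 0]],
    [4.8, [0, 0, -0.45], [0, 0, 0]],
    [4.8, [0, 0, -0.45], [0, 0, 0]],
    [4.8, [0, 0, -0.45], [0, 0, 0]]
  ]
}}

```text
time: 30.63
tool_pos: [0.5426, 0.0845, 0.0759]
ee_rot: [3.142, 0.0, 3.081]
wrist_force: [0.0, -0.2, -1.0]
width: 0.0553
```

>>> {"method": "play_rows", "body": {
  "rows": [
    [8, [0, 0, 0], [0, 0, 0]],
    [8, [0, 0, 0], [0, 0, 0]],
    [8, [0, 0, 0], [0, 0, 0]],
    [8, [0, 0, 0], [0, 0, 0]],
    [8, [0, 0, 3], [0, 0, 0]],
    [8, [0, 0, 7], [0, 0, 0]],
    [8, [0, 0, 11], [0, 0, 0]],
    [8, [0, 0, 15], [0, 0, 0]]
  ]
}}

```text
time: 31.3
tool_pos: [0.5421, 0.0844, 0.2274]
ee_rot: [3.142, -0.001, 3.081]
wrist_force: [1.0, 0.3, -0.4]
width: 0.0799
```

>>> {"method": "play_rows", "body": {
  "rows": [
    [8, [0, 0, 4], [0, 0, 0]],
    [8, [0, 0, 8], [0, 0, 0]],
    [8, [-1, -4, 8], [0, 0, 0]],
    [8, [-2, -8, 8], [0, 0, 0]],
    [8, [-3, -12, 8], [0, 0, 0]],
    [8, [-4, -16, 8], [0, 0, 0]],
    [8, [-5, -20, 8], [0, 0, 0]],
    [8, [-6, -24, 8], [0, 0, 0]]
  ]
}}

```text
time: 31.97
tool_pos: [0.4818, -0.1572, 0.3062]
ee_rot: [-3.141, 0.001, 3.081]
wrist_force: [0.5, -0.4, 0.2]
width: 0.0797
```

Run:
```python
from find import *
o=get_obs(); print(o["tool_pos"],o["ee_rot"],o["joint_positions"].round(2))
locate("pot",[(.028,.022),(.028,.112)],[.543,.084])
locate("cup1",[(.0235,0),(.0235,.055)],[.41,-.413])
s=snapshot("scene"); t=snapshot("side")
I=[cv2.resize(s["pixels"][150:260,180:440],None,fx=2.5,fy=2.5)[:375],cv2.resize(t["pixels"][100:400,190:450],None,fx=1.25,fy=1.25)]
h=max(i.shape[0] for i in I); I=[cv2.copyMakeBorder(i,0,h-i.shape[0],0,0,0) for i in I]
I=np.hstack(I); I=cv2.resize(I,(800,int(I.shape[0]*800/I.shape[1]))); cv2.imwrite("pics/t2.png",I[:,:,::-1])
```

```text
[ 0.48181992 -0.15715836  0.30623482] [-3.14137439e+00  1.01874563e-03  3.08124116e+00] [-0.43  0.    1.2   0.    1.94 -1.94]
scene pot 0.76 [363. 190. 384. 223.]
side pot 0.71 [275. 179. 294. 210.]
pot 2 (array([0.54256041, 0.08239109]), array([ 0. ,  0.8, -0.2,  1.6, -0.8, -0.2, -0.5,  1.1]))
scene cup1 0.6 [206. 181. 223. 201.]
side cup1 0.83 [343. 324. 363. 352.]
cup1 2 (array([ 0.40861452, -0.4125888 ]), array([-0. , -1.5,  0.5,  0.7, -0.4, -0.9,  0.8,  1.3]))
```

View pics/t2.png

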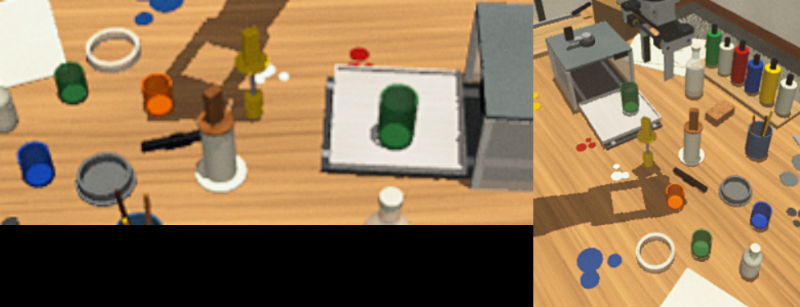

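Run:
```python
from h import *
s=snapshot("scene");t=snapshot("side")
print(at_z(s,[(235,174),(222,175),(180,210)],0.01),at_z(t,[(309,347),(327,349),(290,347),(402,370)],0.01))
```

```text
[[ 0.31730342 -0.35711789  0.01      ]
 [ 0.31977456 -0.40097096  0.01      ]
 [ 0.47128078 -0.52027916  0.01      ]] [[ 0.31885751 -0.35910063  0.01      ]
 [ 0.34935397 -0.38905493  0.01      ]
 [ 0.28331403 -0.33170435  0.01      ]
 [ 0.45140246 -0.53330652  0.01      ]]
```

>>> {"method": "play_rows", "body": {
  "rows": [
    [8, [-1, -4, 0], [0, 0, 0]],
    [8, [-2, -8, 0], [0, 0, 0]],
    [8, [-3, -12, 0], [0, 0, 0]],
    [8, [-4, -16, 0], [0, 0, 0]],
    [8, [-5.5, -19.5, 0], [0, 0, 0]],
    [8, [-7.3, -23, 0], [0, 0, 0]],
    [8, [-7.3, -25.6, 0], [0, 0, 0]],
    [8, [-7.3, -25.6, 0], [0, 0, 0]]
  ]
}}

```text
time: 33.23
tool_pos: [0.4082, -0.4156, 0.3037]
ee_rot: [3.141, -0.002, 3.076]
wrist_force: [-0.2, 0.0, -1.3]
width: 0.0802
```

>>> {"method": "play_rows", "body": {
  "rows": [
    [8, [0, 0, -4], [0, 0, 0]],
    [8, [0, 0, -8], [0, 0, 0]],
    [8, [0, 0, -12], [0, 0, 0]],
    [8, [0, 0, -16], [0, 0, 0]],
    [8, [0, 0, -19], [0, 0, 0]],
    [8, [0, 0, -20], [0, 0, 0]],
    [8, [0, 0, -20], [0, 0, 0]],
    [8, [0, 0, -20], [0, 0, 0]]
  ]
}}

```text
time: 33.9
tool_pos: [0.4104, -0.4114, 0.1071]
ee_rot: [-3.141, 0.001, 3.082]
wrist_force: [-0.7, -1.3, 0.6]
width: 0.0798
```

Run:
```python
from find import *
o=get_obs(); print(o["tool_pos"],o["joint_positions"].round(2))
locate("cup1",[(.0235,0),(.0235,.055)],[.41,-.413],("side",))
```

```text
[ 0.41043811 -0.41138532  0.10712599] [-0.88  0.18  1.4   0.    1.56 -2.4 ]
```

Positions match, so I'll descend and grip.

>>> {"method": "play_rows", "body": {
  "rows": [
    [8, [-0.1, -0.1, -2], [0, 0, 0]],
    [8, [-0.1, -0.1, -4], [0, 0, 0]],
    [8, [-0.1, -0.1, -6], [0, 0, 0]],
    [8, [-0.1, -0.1, -8], [0, 0, 0]],
    [8, [-0.1, -0.1, -8.7], [0, 0, 0]],
    [8, [-0.1, -0.1, -8.7], [0, 0, 0]],
    [8, [-0.1, -0.1, -8.7], [0, 0, 0]]
  ]
}}

```text
time: 34.58
tool_pos: [0.4095, -0.4136, 0.0208]
ee_rot: [-3.14, 0.002, 3.081]
wrist_force: [0.3, 0.5, -0.2]
width: 0.0801
```

>>> {"method": "play_rows", "body": {
  "rows": [
    [4, [0, 0, 0], [0, 0, 0]],
    [4, [0, 0, 0], [0, 0, 0]],
    [4, [0, 0, 0], [0, 0, 0]],
    [4, [0, 0, 0], [0, 0, 0]],
    [4, [0, 0, 0], [0, 0, 0]],
    [4, [0, 0, 0], [0, 0, 0]],
    [4, [0, 0, 0], [0, 0, 0]]
  ]
}}

```text
time: 35.17
tool_pos: [0.4088, -0.4126, 0.0192]
ee_rot: [-3.141, 0.0, 3.081]
wrist_force: [0.3, 1.0, 1.9]
width: 0.0457
```

>>> {"method": "play_rows", "body": {
  "rows": [
    [4, [0, 0, 4], [0, 0, 0]],
    [4, [0, 0, 8], [0, 0, 0]],
    [4, [0, 0, 12], [0, 0, 0]],
    [4, [0, 0, 16], [0, 0, 0]],
    [4, [0, 0, 20], [0, 0, 0]],
    [4, [0, 0, 24], [0, 0, 0]],
    [4, [0, 0, 26], [0, 0, 0]],
    [4, [0, 0, 26], [0, 0, 0]]
  ]
}}

```text
time: 35.83
tool_pos: [0.4099, -0.4143, 0.286]
ee_rot: [-3.133, 0.008, 3.081]
wrist_force: [-0.2, -0.6, -0.4]
width: 0.0454
```

>>> {"method": "play_rows", "body": {
  "rows": [
    [4, [0.5, 3, 0], [0, 0, 0]],
    [4, [1, 6, 0], [0, 0, 0]],
    [4, [1.5, 10, 0], [0, 0, 0]],
    [4, [2, 14, 0], [0, 0, 0]],
    [4, [2.5, 18, 0], [0, 0, 0]],
    [4, [3, 22, 0], [0, 0, 0]],
    [4, [3.5, 26, 0], [0, 0, 0]],
    [4, [4, 30, 0], [0, 0, 0]]
  ]
}}

```text
time: 36.5
tool_pos: [0.4477, -0.1105, 0.2766]
ee_rot: [3.141, -0.003, 3.08]
wrist_force: [1.4, -1.1, -0.2]
width: 0.0457
```

>>> {"method": "play_rows", "body": {
  "rows": [
    [4, [0.5, 4, 0], [0, 0, 0]],
    [4, [1, 8, 0], [0, 0, 0]],
    [4, [1, 12, 0], [0, 0, 0]],
    [4, [1, 16, 0], [0, 0, 0]],
    [4, [1, 20, 0], [0, 0, 0]],
    [4, [1, 20.6, 0], [0, 0, 0]],
    [4, [1, 20.6, 0], [0, 0, 0]],
    [4, [1, 20.6, 0], [0, 0, 0]]
  ]
}}

```text
time: 37.17
tool_pos: [0.4581, 0.0932, 0.2773]
ee_rot: [-3.14, -0.002, 3.082]
wrist_force: [0.6, 0.1, -1.0]
width: 0.0458
```

>>> {"method": "play_rows", "body": {
  "rows": [
    [4, [0, 0, 0], [0, 0, 0]],
    [4, [0, 0, 0], [0, 0, 0]],
    [4, [0, 0, 0], [0, 0, 0]]
  ]
}}

```text
time: 37.42
tool_pos: [0.4587, 0.092, 0.2786]
ee_rot: [-3.141, -0.0, 3.078]
wrist_force: [0.2, 0.8, -0.4]
width: 0.0457
```

>>> {"method": "play_rows", "body": {
  "rows": [
    [4, [0, 0, -4], [0, 0, 0]],
    [4, [0, 0, -8], [0, 0, 0]],
    [4, [0, 0, -12], [0, 0, 0]],
    [4, [0, 0, -15], [0, 0, 0]],
    [4, [0, 0, -18], [0, 0, 0]],
    [4, [0, 0, -20], [0, 0, 0]],
    [4, [0, 0, -21], [0, 0, 0]],
    [4, [0, 0, -21], [0, 0, 0]]
  ]
}}

```text
time: 38.08
tool_pos: [0.4567, 0.0925, 0.0662]
ee_rot: [-3.141, -0.005, 3.079]
wrist_force: [0.6, -0.7, -0.5]
width: 0.0456
```

>>> {"method": "play_rows", "body": {
  "rows": [
    [4, [0, 0, 0], [0, 0, 0]],
    [4, [0, 0, -1], [0, 0, 0]],
    [4, [0, 0, -2], [0, 0, 0]],
    [4, [0, 0, -2.2], [0, 0, 0]],
    [4, [0, 0, -2.2], [0, 0, 0]],
    [4, [0, 0, -2.2], [0, 0, 0]]
  ]
}}

```text
time: 38.58
tool_pos: [0.4586, 0.0935, 0.0469]
ee_rot: [3.141, -0.0, 3.081]
wrist_force: [0.1, -0.0, -0.3]
width: 0.0459
```

>>> {"method": "play_rows", "body": {
  "rows": [
    [4, [0, 0, -0.2], [0, 0, 0]],
    [4, [0, 0, -0.45], [0, 0, 0]],
    [4, [0, 0, -0.45], [0, 0, 0]],
    [4, [0, 0, -0.45], [0, 0, 0]],
    [4, [0, 0, -0.45], [0, 0, 0]]
  ]
}}

```text
time: 39.0
tool_pos: [0.4586, 0.0935, 0.0424]
ee_rot: [3.142, 0.0, 3.081]
wrist_force: [0.2, 0.5, -0.3]
width: 0.0458
```

>>> {"method": "play_rows", "body": {
  "rows": [
    [7, [0, 0, 0], [0, 0, 0]],
    [7, [0, 0, 0], [0, 0, 0]],
    [7, [0, 0, 0], [0, 0, 0]],
    [7, [0, 0, 0], [0, 0, 0]],
    [7, [0, 0, 3], [0, 0, 0]],
    [7, [0, 0, 7], [0, 0, 0]],
    [7, [0, 0, 11], [0, 0, 0]],
    [7, [0, 0, 15], [0, 0, 0]]
  ]
}}

```text
time: 39.67
tool_pos: [0.458, 0.0934, 0.1938]
ee_rot: [3.142, -0.001, 3.081]
wrist_force: [0.8, 0.1, 0.2]
width: 0.0699
```

>>> {"method": "play_rows", "body": {
  "rows": [
    [5, [0, 0, 4], [0, 0, 0]],
    [5, [0, 0, 8], [0, 0, 0]],
    [5, [0, 0, 12], [0, 0, 0]],
    [5, [0, 4, 12], [0, 0, 0]],
    [5, [0, 8, 12], [0, 0, 0]],
    [5, [0, 12, 12], [0, 0, 0]],
    [5, [0, 12, 12], [0, 0, 0]],
    [5, [0, 12, 12], [0, 0, 0]]
  ]
}}

```text
time: 40.33
tool_pos: [0.4582, 0.2149, 0.3118]
ee_rot: [-3.141, -0.001, 3.085]
wrist_force: [0.3, 0.6, -0.0]
width: 0.0501
```

```bash
cat > chk.py <<'E'
from find import *
def boxf(p,out):
    y=-.11; c=np.array([.5275,.307])-out*np.array([-np.sin(y),np.cos(y)]); d=np.array(p)-c
    return np.cos(y)*d[0]+np.sin(y)*d[1],-np.sin(y)*d[0]+np.cos(y)*d[1]
E
python3 - <<'E'
from chk import *
o=get_obs(); print(o["tool_pos"],o["ee_rot"],o["joint_positions"].round(2))
locate("pot",[(.028,.022),(.028,.112)],[.543,.084])
locate("cup1",[(.0235,.022),(.0235,.077)],[.459,.093])
s=snapshot("scene"); t=snapshot("side")
for d in silhouettes("scene","tray"): print(d["confidence"],mbb(d["mask"]))
I=np.hstack([cv2.resize(s["pixels"][140:260,320:500],(540,360)),cv2.resize(t["pixels"][100:300,190:340],(270,360))])
I=cv2.resize(I,(800,355)); cv2.imwrite("pics/t3.png",I[:,:,::-1])
w=snapshot("wrist")
for d in silhouettes("wrist","crank_grip"): print(d["confidence"],mbb(d["mask"]))
ax=(.5275,.3077)
r0,c0,k=0,200,2
def box(ax,th,z):
    u=np.array([np.cos(th),np.sin(th)]);v=np.array([-u[1],u[0]])
    return np.array([[*(np.array(ax)+u*(.055+a)+v*b),z] for a,b in((-.014,-.007),(.014,-.007),(.014,.007),(-.014,.007))])
J=w["pixels"][:,:,::-1].copy(); cv2.polylines(J,[proj(w,box(ax,3.03,.238)).astype(int)],True,(0,255,255),1)
cv2.imwrite("pics/w5.png",J)
E
```

```text
[0.45819007 0.21490458 0.31176054] [-3.14086618e+00 -9.92735566e-04  3.08455115e+00] [ 0.33  0.    1.18 -0.    1.95 -1.19]
scene pot 0.75 [364. 190. 383. 223.]
side pot 0.84 [275. 179. 293. 211.]
pot 2 (array([0.54066203, 0.08231795]), array([-1.1,  0.3,  0.7,  1.1, -1.3,  0.1,  0. ,  0.4]))
scene cup1 0.69 [366. 180. 381. 191.]
side cup1 0.74 [253. 196. 269. 219.]
cup1 2 (array([0.45944857, 0.09368285]), array([-0.6,  0.2,  0.6, 12. , -0.8,  0.5, -0.1,  0.2]))
0.73 [340. 181. 408. 236.]
0.47 [366. 180. 380. 192.]
0.69 [397. 177. 449. 251.]
0.33 [181. 121. 315. 249.]
```

View pics/t3.png

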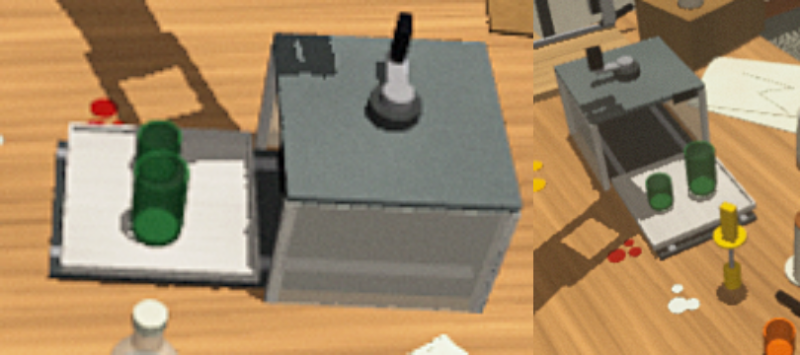

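View pics/w5.png

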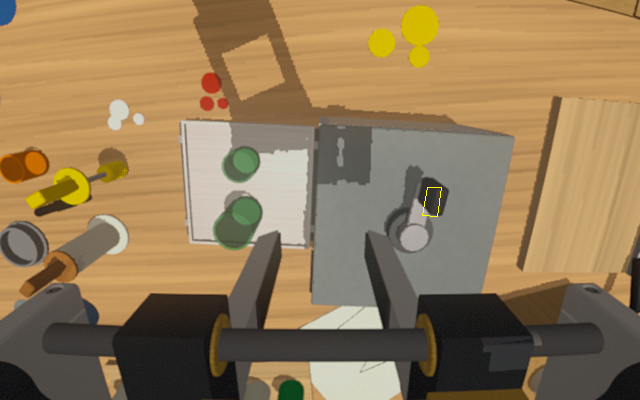

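Both vessels stand on the tray, which is fully out. I'll fit the crank angle numerically before regripping.

```bash
cat > crank.py <<'E'
from h import *
def box(ax,th):
    u=np.array([np.cos(th),np.sin(th)]);v=np.array([-u[1],u[0]])
    return np.array([[*(np.array(ax)+u*(.055+a)+v*b),z] for z in(.193,.238) for a,b in((-.014,-.007),(.014,-.007),(.014,.007),(-.014,.007))])
def crank(cam,ths,ax=(.5275,.3077)):
    s=snapshot(cam); k=8
    c=proj(s,[[*ax,.21]])[0]; r=80; x0,y0=max(int(c[0])-r,0),max(int(c[1])-r,0)
    I=s["pixels"][y0:y0+2*r,x0:x0+2*r].max(2)<75; I=cv2.resize(I.astype(np.uint8),None,fx=4,fy=4,interpolation=1)>0
    best=[]
    for th in ths:
      for dx in np.arange(-.004,.0041,.002):
        for dy in np.arange(-.004,.0041,.002):
          h=cv2.convexHull(((proj(s,box((ax[0]+dx,ax[1]+dy),th))-[x0,y0]+.5)*4).astype(np.int32))
          m=np.zeros(I.shape,np.uint8); cv2.fillConvexPoly(m,h,1); ring=cv2.dilate(m,np.ones((17,17)))>0
          m=m>0; best.append(((m&I).sum()/((m|I)&ring).sum(),round(th,3),round(dx,3),round(dy,3)))
    best.sort(reverse=True); print(cam,[tuple(np.round(b,3)) for b in best[:6]])
E
python3 - <<'E'
from crank import *
for c in("wrist","scene","side"): crank(c,np.arange(2.5,3.4,.04))
E
```

```text
wrist [(np.float64(0.783), np.float64(2.94), np.float64(0.0), np.float64(0.0)), (np.float64(0.782), np.float64(2.98), np.float64(0.0), np.float64(0.002)), (np.float64(0.782), np.float64(2.9), np.float64(0.0), np.float64(0.0)), (np.float64(0.781), np.float64(2.98), np.float64(0.0), np.float64(0.004)), (np.float64(0.781), np.float64(2.9), np.float64(-0.002), np.float64(0.0)), (np.float64(0.78), np.float64(2.98), np.float64(-0.002), np.float64(0.004))]
scene [(np.float64(0.761), np.float64(2.86), np.float64(-0.002), np.float64(-0.004)), (np.float64(0.749), np.float64(2.86), np.float64(-0.004), np.float64(-0.004)), (np.float64(0.734), np.float64(2.86), np.float64(-0.004), np.float64(-0.002)), (np.float64(0.732), np.float64(2.9), np.float64(-0.004), np.float64(-0.002)), (np.float64(0.73), np.float64(2.82), np.float64(-0.004), np.float64(-0.004)), (np.float64(0.73), np.float64(2.9), np.float64(-0.002), np.float64(-0.002))]
side [(np.float64(0.795), np.float64(2.86), np.float64(-0.002), np.float64(-0.004)), (np.float64(0.795), np.float64(2.82), np.float64(-0.002), np.float64(-0.004)), (np.float64(0.782), np.float64(2.86), np.float64(-0.002), np.float64(-0.002)), (np.float64(0.774), np.float64(2.82), np.float64(-0.002), np.float64(-0.002)), (np.float64(0.774), np.float64(2.9), np.float64(-0.002), np.float64(-0.002)), (np.float64(0.774), np.float64(2.86), np.float64(0.0), np.float64(-0.002))]
```

```bash
python3 orb.py 5.5 2.92 2.02 1.1 0.2 -0.35
```

```text
[[0.8, [0.17, 0.59, 0], [0, 0, -0.112]], [0.8, [0.4, 1.17, 0], [0, 0, -0.225]], [0.8, [0.7, 1.71, 0], [0, 0, -0.337]], [0.8, [1.06, 2.21, 0], [0, 0, -0.45]], [0.8, [1.47, 2.68, 0], [0, 0, -0.562]], [0.8, [1.93, 3.09, 0], [0, 0, -0.675]], [0.8, [2.44, 3.45, 0], [0, 0, -0.787]], [0.8, [2.98, 3.75, 0], [0, 0, -0.9]]]
[[0.8, [0.58, 0.24, 0], [0, 0, -0.115]], [0.8, [1.19, 0.41, 0], [0, 0, -0.23]], [0.8, [1.82, 0.52, 0], [0, 0, -0.345]], [0.8, [2.45, 0.55, 0], [0, 0, -0.46]], [0.8, [3.08, 0.5, 0], [0, 0, -0.575]], [0.8, [3.7, 0.39, 0], [0, 0, -0.69]], [0.8, [4.3, 0.2, 0], [0, 0, -0.805]], [0.8, [4.88, -0.05, 0], [0, 0, -0.92]]]
[[0.8, [0.53, -0.31, 0], [0, 0, -0.113]], [0.8, [1.03, -0.68, 0], [0, 0, -0.225]], [0.8, [1.48, -1.1, 0], [0, 0, -0.338]], [0.8, [1.88, -1.57, 0], [0, 0, -0.45]], [0.8, [2.23, -2.09, 0], [0, 0, -0.563]], [0.8, [2.52, -2.63, 0], [0, 0, -0.675]], [0.8, [2.74, -3.21, 0], [0, 0, -0.788]], [0.8, [2.9, -3.81, 0], [0, 0, -0.9]]]
[[0.8, [0.06, -0.37, 0], [0, 0, -0.069]], [0.8, [0.1, -0.75, 0], [0, 0, -0.138]], [0.8, [0.11, -1.13, 0], [0, 0, -0.206]], [0.8, [0.09, -1.5, 0], [0, 0, -0.275]], [0.8, [0.05, -1.88, 0], [0, 0, -0.344]], [0.8, [-0.01, -2.25, 0], [0, 0, -0.413]], [0.8, [-0.11, -2.62, 0], [0, 0, -0.481]], [0.8, [-0.22, -2.98, 0], [0, 0, -0.55]]]
```

>>> {"method": "play_rows", "body": {
  "rows": [
    [5, [0.6, 4, 0], [0, 0, -0.1]],
    [5, [1.2, 8, 0], [0, 0, -0.16]],
    [5, [1.6, 10.6, 0], [0, 0, -0.16]],
    [5, [1.6, 10.6, 0], [0, 0, -0.16]],
    [5, [1.6, 10.6, -2], [0, 0, -0.16]],
    [5, [1.6, 10.6, -4], [0, 0, -0.16]],
    [5, [1.6, 10.6, -5], [0, 0, -0.16]],
    [5, [1.6, 10.6, -5], [0, 0, -0.16]]
  ]
}}

```text
time: 41.8
tool_pos: [0.4734, 0.3183, 0.2592]
ee_rot: [-3.138, -0.004, 2.92]
wrist_force: [0.1, -0.8, 0.2]
width: 0.05
```

>>> {"method": "play_rows", "body": {
  "rows": [
    [5, [0, 0, 0], [0, 0, 0]],
    [5, [0, 0, 0], [0, 0, 0]],
    [5, [0, 0, 0], [0, 0, 0]]
  ]
}}

```text
time: 42.05
tool_pos: [0.4751, 0.3194, 0.2641]
ee_rot: [3.14, 0.002, 2.92]
wrist_force: [-0.7, -0.6, 0.2]
width: 0.0502
```

>>> {"method": "play_rows", "body": {
  "rows": [
    [5, [-0.1, 0, -2], [0, 0, 0]],
    [5, [-0.1, 0, -4], [0, 0, 0]],
    [5, [-0.1, 0, -6], [0, 0, 0]],
    [5, [-0.1, 0, -6.1], [0, 0, 0]],
    [0.8, [-0.1, 0, -6.1], [0, 0, 0]],
    [0.8, [-0.1, 0, -6.1], [0, 0, 0]],
    [0.8, [-0.1, 0, -6.1], [0, 0, 0]],
    [0.8, [-0.1, 0, -6.1], [0, 0, 0]]
  ]
}}

```text
time: 42.72
tool_pos: [0.4744, 0.3199, 0.2034]
ee_rot: [3.139, 0.003, 2.921]
wrist_force: [0.7, -0.7, 0.1]
width: 0.0266
```

>>> {"method": "play_rows", "body": {
  "rows": [
    [0.8, [0, 0, 0], [0, 0, 0]],
    [0.8, [0, 0, 0], [0, 0, 0]],
    [0.8, [0, 0, 0], [0, 0, 0]],
    [0.8, [0, 0, 0], [0, 0, 0]]
  ]
}}

```text
time: 43.05
tool_pos: [0.474, 0.3199, 0.2023]
ee_rot: [3.14, 0.001, 2.921]
wrist_force: [-0.0, 1.0, 2.7]
width: 0.0128
```

>>> {"method": "play_rows", "body": {
  "rows": [
    [0.8, [0.17, 0.59, 0], [0, 0, -0.112]],
    [0.8, [0.4, 1.17, 0], [0, 0, -0.225]],
    [0.8, [0.7, 1.71, 0], [0, 0, -0.337]],
    [0.8, [1.06, 2.21, 0], [0, 0, -0.45]],
    [0.8, [1.47, 2.68, 0], [0, 0, -0.562]],
    [0.8, [1.93, 3.09, 0], [0, 0, -0.675]],
    [0.8, [2.44, 3.45, 0], [0, 0, -0.787]],
    [0.8, [2.98, 3.75, 0], [0, 0, -0.9]]
  ]
}}

```text
time: 43.72
tool_pos: [0.503, 0.3572, 0.2023]
ee_rot: [-3.141, -0.0, 2.016]
wrist_force: [-2.0, -1.0, 4.0]
width: 0.0132
```

Run:
```python
from chk import *
o=get_obs(); print(o["tool_pos"],o["ee_rot"],o["wrist_force"],o["wrist_torque"],o["joint_positions"].round(2))
locate("pot",[(.028,.022),(.028,.112)],[.547,.104])
locate("cup1",[(.0235,.022),(.0235,.077)],[.461,.114])
```

```text
[0.50299408 0.35716054 0.20230516] [-3.14139093e+00 -1.87319932e-04  2.01579982e+00] [-1.98553201 -1.03466734  3.96548652] [-0.22031398  0.30138517  0.05703693] [0.53 0.23 1.15 0.   1.76 0.08]
scene pot 0.67 [369. 190. 392. 224.]
side pot 0.65 [272. 176. 290. 207.]
pot 2 (array([0.54296289, 0.10326078]), array([ 0.8,  0.6, -1.1,  0.4, -1.1, -0.3,  0.1,  0.7]))
scene cup1 0.67 [372. 180. 388. 194.]
side cup1 0.52 [250. 193. 267. 215.]
cup1 2 (array([0.46145418, 0.11374126]), array([-0.3,  0.4,  0.1,  9.3, -0.4,  0. , -0.8,  0.5]))
```

Objects ride along upright (moved about 21 mm in). I'll continue cranking.

>>> {"method": "play_rows", "body": {
  "rows": [
    [0.8, [0.58, 0.24, 0], [0, 0, -0.115]],
    [0.8, [1.19, 0.41, 0], [0, 0, -0.23]],
    [0.8, [1.82, 0.52, 0], [0, 0, -0.345]],
    [0.8, [2.45, 0.55, 0], [0, 0, -0.46]],
    [0.8, [3.08, 0.5, 0], [0, 0, -0.575]],
    [0.8, [3.7, 0.39, 0], [0, 0, -0.69]],
    [0.8, [4.3, 0.2, 0], [0, 0, -0.805]],
    [0.8, [4.88, -0.05, 0], [0, 0, -0.92]]
  ]
}}

```text
time: 44.78
tool_pos: [0.5513, 0.3568, 0.2023]
ee_rot: [-3.14, -0.0, 1.097]
wrist_force: [-3.0, 0.3, 6.6]
width: 0.0131
```

>>> {"method": "play_rows", "body": {
  "rows": [
    [0.8, [0.53, -0.31, 0], [0, 0, -0.113]],
    [0.8, [1.03, -0.68, 0], [0, 0, -0.225]],
    [0.8, [1.48, -1.1, 0], [0, 0, -0.338]],
    [0.8, [1.88, -1.57, 0], [0, 0, -0.45]],
    [0.8, [2.23, -2.09, 0], [0, 0, -0.563]],
    [0.8, [2.52, -2.63, 0], [0, 0, -0.675]],
    [0.8, [2.74, -3.21, 0], [0, 0, -0.788]],
    [0.8, [2.9, -3.81, 0], [0, 0, -0.9]]
  ]
}}

```text
time: 45.45
tool_pos: [0.5796, 0.3193, 0.2023]
ee_rot: [-3.139, 0.002, 0.198]
wrist_force: [-4.0, 3.7, 5.8]
width: 0.0133
```

>>> {"method": "play_rows", "body": {
  "rows": [
    [0.8, [0.06, -0.37, 0], [0, 0, -0.069]],
    [0.8, [0.1, -0.75, 0], [0, 0, -0.138]],
    [0.8, [0.11, -1.13, 0], [0, 0, -0.206]],
    [0.8, [0.09, -1.5, 0], [0, 0, -0.275]],
    [0.8, [0.05, -1.88, 0], [0, 0, -0.344]],
    [0.8, [-0.01, -2.25, 0], [0, 0, -0.413]],
    [0.8, [-0.11, -2.62, 0], [0, 0, -0.481]],
    [0.8, [-0.22, -2.98, 0], [0, 0, -0.55]]
  ]
}}

```text
time: 46.12
tool_pos: [0.5775, 0.2903, 0.2023]
ee_rot: [-3.139, 0.003, -0.35]
wrist_force: [-3.2, 5.1, 5.5]
width: 0.0132
```

Run:
```python
from chk import *
o=get_obs(); print(o["tool_pos"],o["ee_rot"],o["wrist_force"],o["joint_positions"].round(2),o["width"])
locate("pot",[(.028,.022),(.028,.112)],[.552,.158])
locate("cup1",[(.0235,.022),(.0235,.077)],[.467,.168])
```

```text
[0.57746375 0.29033866 0.20226789] [-3.13890953e+00  2.51825893e-03 -3.49664262e-01] [-3.17815949  5.0968543   5.52795631] [0.38 0.3  1.06 0.   1.78 2.3 ] 0.013217882917978289
scene pot 0.81 [389. 192. 410. 225.]
pot 1 (array([0.54957032, 0.16026455]), array([-0.5, -0.4,  0.5,  0.4]))
scene cup1 0.68 [390. 182. 406. 194.]
side cup1 0.77 [244. 185. 260. 205.]
cup1 2 (array([0.46927104, 0.16895652]), array([-0.7, -0.4,  0.1, 10.5, -0.5, -1.3, -0.2,  0.4]))
```

>>> {"method": "play_rows", "body": {
  "rows": [
    [4, [0, 0, 0], [0, 0, 0]],
    [4, [0, 0, 0], [0, 0, 0]],
    [4, [0, 0, 0], [0, 0, 0]],
    [4, [0, 0, 2], [0, 0, 0]],
    [4, [0, 0, 4], [0, 0, 0]],
    [4, [0, 0, 6], [0, 0, 0]],
    [4, [0.1, -0.1, 6], [0, 0, 0.1]],
    [4, [0.1, -0.1, 6], [0, 0, 0.2]]
  ]
}}

```text
time: 47.18
tool_pos: [0.5809, 0.2871, 0.2626]
ee_rot: [-3.141, -0.002, -0.145]
wrist_force: [-0.6, 1.2, -0.5]
width: 0.0397
```

>>> {"method": "play_rows", "body": {
  "rows": [
    [4, [0, 0, 0], [0, 0, 0.12]],
    [4, [0, 0, 0], [0, 0, 0.24]],
    [4, [0, 0, 0], [0, 0, 0.36]],
    [4, [0, 0, 0], [0, 0, 0.48]],
    [4, [0, 0, 0], [0, 0, 0.6]],
    [4, [0, 0, 0], [0, 0, 0.72]],
    [4, [0, 0, 0], [0, 0, 0.84]],
    [4, [0, 0, 0], [0, 0, 0.96]]
  ]
}}

```text
time: 47.85
tool_pos: [0.58, 0.2869, 0.2601]
ee_rot: [-3.141, 0.002, 0.816]
wrist_force: [0.3, -0.5, 0.5]
width: 0.04
```

>>> {"method": "play_rows", "body": {
  "rows": [
    [4, [0, 0, 0], [0, 0, 0.12]],
    [4, [0, 0, 0], [0, 0, 0.24]],
    [4, [0, 0, 0], [0, 0, 0.36]],
    [4, [0, 0, 0], [0, 0, 0.48]],
    [4, [0, 0, 0], [0, 0, 0.6]],
    [4, [0, 0, 0], [0, 0, 0.72]],
    [4, [0, 0, 0], [0, 0, 0.84]],
    [4, [0, 0, 0], [0, 0, 0.96]]
  ]
}}

```text
time: 48.52
tool_pos: [0.5799, 0.287, 0.26]
ee_rot: [-3.14, 0.001, 1.776]
wrist_force: [0.8, -0.9, 0.0]
width: 0.0399
```

>>> {"method": "play_rows", "body": {
  "rows": [
    [4, [0, 0, 0], [0, 0, 0.12]],
    [4, [0, 0, 0], [0, 0, 0.24]],
    [4, [0, 0, 0], [0, 0, 0.36]],
    [4, [0, 0, 0], [0, 0, 0.48]],
    [4, [0, 0, 0], [0, 0, 0.6]],
    [4, [0, 0, 0], [0, 0, 0.72]],
    [4, [0, 0, 0], [0, 0, 0.84]],
    [4, [0, 0, 0], [0, 0, 0.96]]
  ]
}}

```text
time: 49.18
tool_pos: [0.58, 0.2869, 0.26]
ee_rot: [-3.14, -0.001, 2.736]
wrist_force: [-0.8, -0.0, -0.1]
width: 0.0399
```

>>> {"method": "play_rows", "body": {
  "rows": [
    [4, [0, 0, 0], [0, 0, 0.06]],
    [4, [0, 0, 0], [0, 0, 0.06]],
    [4, [0, 0, 0], [0, 0, 0.06]],
    [4, [0, 0, 0], [0, 0, 0.06]]
  ]
}}

```text
time: 49.52
tool_pos: [0.5799, 0.2873, 0.2607]
ee_rot: [-3.141, -0.001, 2.789]
wrist_force: [0.1, -0.4, -1.2]
width: 0.0399
```

```bash
python3 - <<'E'
from crank import *
o=get_obs(); print(o["tool_pos"],o["ee_rot"],o["joint_positions"].round(2))
E
python3 orb.py 5.5 -0.35 -1.25 -2.15 -3.05 -3.5; python3 orb.py 5.5 -3.5 -4.4 -5.3 -6.2
```

```text
[0.57993525 0.28729202 0.26070607] [-3.14079308e+00 -6.56649872e-04  2.78920355e+00] [ 0.37  0.32  0.93 -0.    1.9  -0.85]
[[0.8, [-0.24, -0.57, 0], [0, 0, -0.112]], [0.8, [-0.55, -1.11, 0], [0, 0, -0.225]], [0.8, [-0.92, -1.6, 0], [0, 0, -0.338]], [0.8, [-1.33, -2.06, 0], [0, 0, -0.45]], [0.8, [-1.8, -2.46, 0], [0, 0, -0.562]], [0.8, [-2.31, -2.81, 0], [0, 0, -0.675]], [0.8, [-2.86, -3.11, 0], [0, 0, -0.788]], [0.8, [-3.43, -3.33, 0], [0, 0, -0.9]]]
[[0.8, [-0.6, -0.16, 0], [0, 0, -0.113]], [0.8, [-1.21, -0.26, 0], [0, 0, -0.225]], [0.8, [-1.83, -0.28, 0], [0, 0, -0.337]], [0.8, [-2.44, -0.23, 0], [0, 0, -0.45]], [0.8, [-3.05, -0.12, 0], [0, 0, -0.562]], [0.8, [-3.64, 0.06, 0], [0, 0, -0.675]], [0.8, [-4.21, 0.31, 0], [0, 0, -0.787]], [0.8, [-4.74, 0.62, 0], [0, 0, -0.9]]]
[[0.8, [-0.5, 0.37, 0], [0, 0, -0.112]], [0.8, [-0.95, 0.79, 0], [0, 0, -0.225]], [0.8, [-1.35, 1.26, 0], [0, 0, -0.337]], [0.8, [-1.7, 1.77, 0], [0, 0, -0.45]], [0.8, [-1.99, 2.31, 0], [0, 0, -0.562]], [0.8, [-2.22, 2.89, 0], [0, 0, -0.675]], [0.8, [-2.38, 3.49, 0], [0, 0, -0.788]], [0.8, [-2.47, 4.1, 0], [0, 0, 
[... 588 characters left out ...]
], [0, 0, -0.788]], [0.8, [3.46, 3.3, 0], [0, 0, -0.9]]]
[[0.8, [0.6, 0.16, 0], [0, 0, -0.112]], [0.8, [1.21, 0.25, 0], [0, 0, -0.225]], [0.8, [1.83, 0.26, 0], [0, 0, -0.337]], [0.8, [2.44, 0.21, 0], [0, 0, -0.45]], [0.8, [3.05, 0.1, 0], [0, 0, -0.562]], [0.8, [3.64, -0.09, 0], [0, 0, -0.675]], [0.8, [4.21, -0.34, 0], [0, 0, -0.787]], [0.8, [4.74, -0.66, 0], [0, 0, -0.9]]]
[[0.8, [0.49, -0.37, 0], [0, 0, -0.112]], [0.8, [0.94, -0.8, 0], [0, 0, -0.225]], [0.8, [1.34, -1.27, 0], [0, 0, -0.338]], [0.8, [1.69, -1.78, 0], [0, 0, -0.45]], [0.8, [1.97, -2.33, 0], [0, 0, -0.562]], [0.8, [2.19, -2.91, 0], [0, 0, -0.675]], [0.8, [2.35, -3.51, 0], [0, 0, -0.788]], [0.8, [2.43, -4.12, 0], [0, 0, -0.9]]]
```

>>> {"method": "play_rows", "body": {
  "rows": [
    [4, [-0.1, 0.1, -2], [0, 0, 0]],
    [4, [-0.1, 0.1, -4], [0, 0, 0]],
    [4, [-0.1, 0.1, -5.8], [0, 0, 0]],
    [4, [-0.1, 0.1, -5.8], [0, 0, 0]],
    [0.8, [-0.1, 0.1, -5.8], [0, 0, 0]],
    [0.8, [-0.1, 0.1, -5.8], [0, 0, 0]],
    [0.8, [-0.1, 0.1, -5.8], [0, 0, 0]],
    [0.8, [-0.1, 0.1, -5.8], [0, 0, 0]]
  ]
}}

```text
time: 50.18
tool_pos: [0.5797, 0.2889, 0.2053]
ee_rot: [3.139, 0.002, 2.791]
wrist_force: [-0.4, 0.9, 0.3]
width: 0.0169
```

>>> {"method": "play_rows", "body": {
  "rows": [
    [0.8, [0, 0, 0], [0, 0, 0]],
    [0.8, [0, 0, 0], [0, 0, 0]],
    [0.8, [0, 0, 0], [0, 0, 0]],
    [0.8, [0, 0, 0], [0, 0, 0]]
  ]
}}

```text
time: 50.52
tool_pos: [0.5797, 0.2888, 0.205]
ee_rot: [3.139, 0.002, 2.791]
wrist_force: [0.6, -0.5, 5.5]
width: 0.012
```

>>> {"method": "play_rows", "body": {
  "rows": [
    [0.8, [-0.24, -0.57, 0], [0, 0, -0.112]],
    [0.8, [-0.55, -1.11, 0], [0, 0, -0.225]],
    [0.8, [-0.92, -1.6, 0], [0, 0, -0.338]],
    [0.8, [-1.33, -2.06, 0], [0, 0, -0.45]],
    [0.8, [-1.8, -2.46, 0], [0, 0, -0.562]],
    [0.8, [-2.31, -2.81, 0], [0, 0, -0.675]],
    [0.8, [-2.86, -3.11, 0], [0, 0, -0.788]],
    [0.8, [-3.43, -3.33, 0], [0, 0, -0.9]]
  ]
}}

```text
time: 51.18
tool_pos: [0.5455, 0.2554, 0.2049]
ee_rot: [3.138, -0.0, 1.885]
wrist_force: [2.2, 0.5, 5.9]
width: 0.0122
```

>>> {"method": "play_rows", "body": {
  "rows": [
    [0.8, [-0.6, -0.16, 0], [0, 0, -0.113]],
    [0.8, [-1.21, -0.26, 0], [0, 0, -0.225]],
    [0.8, [-1.83, -0.28, 0], [0, 0, -0.337]],
    [0.8, [-2.44, -0.23, 0], [0, 0, -0.45]],
    [0.8, [-3.05, -0.12, 0], [0, 0, -0.562]],
    [0.8, [-3.64, 0.06, 0], [0, 0, -0.675]],
    [0.8, [-4.21, 0.31, 0], [0, 0, -0.787]],
    [0.8, [-4.74, 0.62, 0], [0, 0, -0.9]]
  ]
}}

```text
time: 51.85
tool_pos: [0.4972, 0.2606, 0.205]
ee_rot: [3.139, -0.0, 0.985]
wrist_force: [-0.2, -1.9, 6.2]
width: 0.012
```

Run:
```python
from chk import *
o=get_obs(); print(o["tool_pos"],o["ee_rot"],o["wrist_force"],o["joint_positions"].round(2),o["width"])
locate("pot",[(.028,.022),(.028,.112)],[.556,.199])
locate("cup1",[(.0235,.022),(.0235,.077)],[.472,.209])
```

```text
[0.49723618 0.2605972  0.20495645] [ 3.13931664e+00 -2.56738399e-05  9.84717676e-01] [-0.21200949 -1.85314593  6.18734279] [ 0.38  0.11  1.29 -0.    1.75  0.97] 0.011979685311764385
scene pot 0.81 [402. 193. 415. 224.]
side pot 0.57 [260. 161. 278. 191.]
pot 2 (array([0.55549262, 0.19724602]), array([-1.3, -0.4,  8.3,  2.4, -0.6,  0.2,  0.2,  0.8]))
scene cup1 0.54 [403. 183. 415. 200.]
side cup1 0.57 [240. 179. 254. 198.]
cup1 2 (array([0.47134254, 0.20582283]), array([-2.2, -1.4,  3. ,  4.5, -1.2, -0.9,  0.9,  1.4]))
```

>>> {"method": "play_rows", "body": {
  "rows": [
    [0.8, [-0.5, 0.37, 0], [0, 0, -0.112]],
    [0.8, [-0.95, 0.79, 0], [0, 0, -0.225]],
    [0.8, [-1.35, 1.26, 0], [0, 0, -0.337]],
    [0.8, [-1.7, 1.77, 0], [0, 0, -0.45]],
    [0.8, [-1.99, 2.31, 0], [0, 0, -0.562]],
    [0.8, [-2.22, 2.89, 0], [0, 0, -0.675]],
    [0.8, [-2.38, 3.49, 0], [0, 0, -0.788]],
    [0.8, [-2.47, 4.1, 0], [0, 0, -0.9]]
  ]
}}

```text
time: 52.92
tool_pos: [0.4706, 0.3023, 0.2049]
ee_rot: [3.141, 0.002, 0.086]
wrist_force: [-4.9, -2.3, 8.4]
width: 0.012
```

>>> {"method": "play_rows", "body": {
  "rows": [
    [0.8, [-0.02, 0.31, 0], [0, 0, -0.056]],
    [0.8, [-0.02, 0.62, 0], [0, 0, -0.112]],
    [0.8, [-0.01, 0.93, 0], [0, 0, -0.169]],
    [0.8, [0.03, 1.23, 0], [0, 0, -0.225]],
    [0.8, [0.08, 1.54, 0], [0, 0, -0.281]],
    [0.8, [0.14, 1.84, 0], [0, 0, -0.338]],
    [0.8, [0.23, 2.14, 0], [0, 0, -0.394]],
    [0.8, [0.33, 2.43, 0], [0, 0, -0.45]]
  ]
}}

```text
time: 53.58
tool_pos: [0.4736, 0.3277, 0.2049]
ee_rot: [-3.141, 0.004, -0.36]
wrist_force: [-6.4, 1.5, 8.4]
width: 0.0125
```

Run:
```python
from chk import *
o=get_obs(); print(o["tool_pos"],o["ee_rot"],o["wrist_force"],o["joint_positions"].round(2),o["width"])
locate("pot",[(.028,.022),(.028,.112)],[.56,.23])
locate("cup1",[(.0235,.022),(.0235,.077)],[.475,.24])
```

```text
[0.47359056 0.32773573 0.20492233] [-3.14112164  0.00367672 -0.35956145] [-6.35122211  1.50948388  8.36960758] [0.5  0.14 1.25 0.   1.75 2.44] 0.012454900246621225
side pot 0.78 [257. 157. 274. 186.]
pot 1 (array([0.5614658 , 0.22938263]), array([-0.8, -0.6,  0.8,  0.5]))
side cup1 0.5 [236. 173. 251. 194.]
cup1 1 (array([0.47604442, 0.23833869]), array([-0.5,  0. ,  0.5, -0. ]))
```

>>> {"method": "play_rows", "body": {
  "rows": [
    [4, [0, 0, 0], [0, 0, 0]],
    [4, [0, 0, 0], [0, 0, 0]],
    [4, [0, 0, 0], [0, 0, 0]],
    [4, [0, 0, 2], [0, 0, 0]],
    [4, [0, 0, 4], [0, 0, 0]],
    [4, [0, 0, 6], [0, 0, 0]],
    [4, [0.2, -0.1, 6], [0, 0, 0.1]],
    [4, [0.2, -0.1, 6], [0, 0, 0.2]]
  ]
}}

```text
time: 54.65
tool_pos: [0.4789, 0.3257, 0.2646]
ee_rot: [-3.141, -0.002, -0.155]
wrist_force: [-0.2, 0.2, -0.3]
width: 0.04
```

>>> {"method": "play_rows", "body": {
  "rows": [
    [4, [0, 0, 0], [0, 0, 0.12]],
    [4, [0, 0, 0], [0, 0, 0.24]],
    [4, [0, 0, 0], [0, 0, 0.36]],
    [4, [0, 0, 0], [0, 0, 0.48]],
    [4, [0, 0, 0], [0, 0, 0.6]],
    [4, [0, 0, 0], [0, 0, 0.72]],
    [4, [0, 0, 0], [0, 0, 0.84]],
    [4, [0, 0, 0], [0, 0, 0.96]]
  ]
}}

```text
time: 55.32
tool_pos: [0.4779, 0.3254, 0.2623]
ee_rot: [-3.141, 0.002, 0.806]
wrist_force: [-0.7, -0.2, 0.1]
width: 0.0399
```

>>> {"method": "play_rows", "body": {
  "rows": [
    [4, [0, 0, 0], [0, 0, 0.12]],
    [4, [0, 0, 0], [0, 0, 0.24]],
    [4, [0, 0, 0], [0, 0, 0.36]],
    [4, [0, 0, 0], [0, 0, 0.48]],
    [4, [0, 0, 0], [0, 0, 0.6]],
    [4, [0, 0, 0], [0, 0, 0.72]],
    [4, [0, 0, 0], [0, 0, 0.84]],
    [4, [0, 0, 0], [0, 0, 0.96]]
  ]
}}

```text
time: 55.98
tool_pos: [0.4779, 0.3254, 0.2623]
ee_rot: [-3.14, 0.001, 1.766]
wrist_force: [0.8, 0.7, -0.6]
width: 0.0401
```

>>> {"method": "play_rows", "body": {
  "rows": [
    [4, [0, 0, 0], [0, 0, 0.12]],
    [4, [0, 0, 0], [0, 0, 0.24]],
    [4, [0, 0, 0], [0, 0, 0.36]],
    [4, [0, 0, 0], [0, 0, 0.48]],
    [4, [0, 0, 0], [0, 0, 0.6]],
    [4, [0, 0, 0], [0, 0, 0.72]],
    [4, [0, 0, 0], [0, 0, 0.84]],
    [4, [0, 0, 0], [0, 0, 0.96]]
  ]
}}

```text
time: 56.65
tool_pos: [0.478, 0.3254, 0.2623]
ee_rot: [-3.14, -0.001, 2.726]
wrist_force: [0.0, -0.1, 0.4]
width: 0.0396
```

>>> {"method": "play_rows", "body": {
  "rows": [
    [4, [0, 0, 0], [0, 0, 0.06]],
    [4, [0, 0, 0], [0, 0, 0.06]],
    [4, [0, 0, 0], [0, 0, 0.06]],
    [4, [0, 0, 0], [0, 0, 0.06]]
  ]
}}

```text
time: 56.98
tool_pos: [0.4779, 0.3256, 0.2628]
ee_rot: [-3.141, -0.0, 2.779]
wrist_force: [0.0, -0.3, 0.1]
width: 0.0398
```

Run:
```python
from crank import *
o=get_obs(); print(o["tool_pos"],o["ee_rot"],o["joint_positions"].round(2))
for c in("side","scene"): crank(c,np.arange(2.4,3.2,.04))
```

```text
[0.47791444 0.32558284 0.26283337] [-3.14099302e+00 -4.38507267e-04  2.77920472e+00] [ 0.5   0.15  1.12 -0.    1.87 -0.71]
side [(np.float64(0.745), np.float64(2.8), np.float64(-0.002), np.float64(-0.002)), (np.float64(0.745), np.float64(2.8), np.float64(0.0), np.float64(0.0)), (np.float64(0.74), np.float64(2.72), np.float64(-0.002), np.float64(-0.004)), (np.float64(0.74), np.float64(2.76), np.float64(-0.002), np.float64(-0.002)), (np.float64(0.74), np.float64(2.76), np.float64(-0.002), np.float64(-0.004)), (np.float64(0.739), np.float64(2.88), np.float64(0.0), np.float64(0.004))]
scene [(np.float64(0.624), np.float64(2.8), np.float64(-0.002), np.float64(0.0)), (np.float64(0.621), np.float64(2.76), np.float64(0.0), np.float64(-0.002)), (np.float64(0.62), np.float64(2.84), np.float64(0.0), np.float64(0.002)), (np.float64(0.619), np.float64(2.76), np.float64(-0.004), np.float64(0.0)), (np.float64(0.618), np.float64(2.76), np.float64(-0.004), np.float64(-0.002)), (np.float64(0.618), np.float64(2.76), np.float64(-0.002), np.float64(-0.002))]
```

>>> {"method": "play_rows", "body": {
  "rows": [
    [4, [-0.2, 0.1, -2], [0, 0, 0]],
    [4, [-0.2, 0.1, -4], [0, 0, 0]],
    [4, [-0.2, 0.1, -5.9], [0, 0, 0]],
    [4, [-0.2, 0.1, -5.9], [0, 0, 0]],
    [0.8, [-0.2, 0.1, -5.9], [0, 0, 0]],
    [0.8, [-0.2, 0.1, -5.9], [0, 0, 0]],
    [0.8, [-0.2, 0.1, -5.9], [0, 0, 0]],
    [0.8, [-0.2, 0.1, -5.9], [0, 0, 0]]
  ]
}}

```text
time: 57.75
tool_pos: [0.4766, 0.3272, 0.2062]
ee_rot: [3.139, 0.002, 2.781]
wrist_force: [-0.4, 0.4, 0.7]
width: 0.0164
```

>>> {"method": "play_rows", "body": {
  "rows": [
    [0.8, [0, 0, 0], [0, 0, 0]],
    [0.8, [0, 0, 0], [0, 0, 0]],
    [0.8, [0, 0, 0], [0, 0, 0]],
    [0.8, [0, 0, 0], [0, 0, 0]]
  ]
}}

```text
time: 58.08
tool_pos: [0.4766, 0.327, 0.2063]
ee_rot: [3.139, 0.002, 2.781]
wrist_force: [0.6, 0.1, 5.8]
width: 0.008
```

>>> {"method": "play_rows", "body": {
  "rows": [
    [0.8, [0.25, 0.57, 0], [0, 0, -0.112]],
    [0.8, [0.56, 1.1, 0], [0, 0, -0.225]],
    [0.8, [0.93, 1.6, 0], [0, 0, -0.338]],
    [0.8, [1.35, 2.05, 0], [0, 0, -0.45]],
    [0.8, [1.82, 2.45, 0], [0, 0, -0.562]],
    [0.8, [2.34, 2.8, 0], [0, 0, -0.675]],
    [0.8, [2.88, 3.08, 0], [0, 0, -0.788]],
    [0.8, [3.46, 3.3, 0], [0, 0, -0.9]]
  ]
}}

```text
time: 58.75
tool_pos: [0.5102, 0.3595, 0.2064]
ee_rot: [3.141, 0.0, 1.875]
wrist_force: [-3.1, -2.3, 7.3]
width: 0.0081
```

>>> {"method": "play_rows", "body": {
  "rows": [
    [0.8, [0.6, 0.16, 0], [0, 0, -0.112]],
    [0.8, [1.21, 0.25, 0], [0, 0, -0.225]],
    [0.8, [1.83, 0.26, 0], [0, 0, -0.337]],
    [0.8, [2.44, 0.21, 0], [0, 0, -0.45]],
    [0.8, [3.05, 0.1, 0], [0, 0, -0.562]],
    [0.8, [3.64, -0.09, 0], [0, 0, -0.675]],
    [0.8, [4.21, -0.34, 0], [0, 0, -0.787]],
    [0.8, [4.74, -0.66, 0], [0, 0, -0.9]]
  ]
}}

```text
time: 59.42
tool_pos: [0.5568, 0.3531, 0.2063]
ee_rot: [-3.14, 0.0, 0.976]
wrist_force: [-4.7, -1.5, 6.5]
width: 0.0081
```

```bash
python3 - <<'E'
from h import *
o=get_obs(); print(o["tool_pos"],o["ee_rot"],o["wrist_force"],o["joint_positions"].round(2),o["width"])
E
python3 orb.py 5.5 -6.2 -6.5
```

```text
[0.55679639 0.35307743 0.20634609] [-3.14048550e+00  4.05349906e-04  9.75901506e-01] [-4.65066055 -1.51269949  6.51404979] [0.48 0.33 1.01 0.   1.79 1.07] 0.008132569453528533
[[0.8, [0.01, -0.21, 0], [0, 0, -0.037]], [0.8, [0.02, -0.41, 0], [0, 0, -0.075]], [0.8, [0.02, -0.62, 0], [0, 0, -0.112]], [0.8, [0.01, -0.82, 0], [0, 0, -0.15]], [0.8, [-0.01, -1.03, 0], [0, 0, -0.188]], [0.8, [-0.04, -1.23, 0], [0, 0, -0.225]], [0.8, [-0.07, -1.44, 0], [0, 0, -0.263]], [0.8, [-0.11, -1.64, 0], [0, 0, -0.3]]]
```

Run:
```python
from chk import *
from crank import crank
for c in("side","scene"): crank(c,np.arange(0,6.28,.1))
locate("pot",[(.028,.022),(.028,.112)],[.565,.27],("side",))
locate("cup1",[(.0235,.022),(.0235,.077)],[.48,.28],("side",))
s=snapshot("scene");t=snapshot("side")
I=np.hstack([cv2.resize(s["pixels"][100:250,390:510],(320,400)),cv2.resize(t["pixels"][80:230,180:330],(400,400))]); cv2.imwrite("pics/c1.png",I[:,:,::-1])
```

```text
side [(np.float64(0.751), np.float64(1.1), np.float64(0.004), np.float64(-0.004)), (np.float64(0.751), np.float64(1.1), np.float64(0.004), np.float64(-0.002)), (np.float64(0.718), np.float64(1.1), np.float64(0.004), np.float64(0.0)), (np.float64(0.718), np.float64(1.1), np.float64(0.002), np.float64(-0.004)), (np.float64(0.69), np.float64(1.0), np.float64(-0.002), np.float64(0.0)), (np.float64(0.689), np.float64(1.0), np.float64(-0.002), np.float64(-0.002))]
scene [(np.float64(0.632), np.float64(1.0), np.float64(-0.002), np.float64(-0.002)), (np.float64(0.627), np.float64(1.0), np.float64(-0.002), np.float64(0.0)), (np.float64(0.626), np.float64(1.0), np.float64(0.0), np.float64(-0.002)), (np.float64(0.626), np.float64(1.1), np.float64(0.002), np.float64(-0.004)), (np.float64(0.621), np.float64(1.1), np.float64(0.004), np.float64(-0.004)), (np.float64(0.62), np.float64(1.0), np.float64(-0.004), np.float64(-0.002))]
side pot 0.66 [253. 158. 269. 179.]
pot 1 (array([0.56607484, 0.26822805]), array([-1.1, -6.9,  1.3,  1.6]))
side cup1 0.74 [232. 167. 246. 186.]
cup1 1 (array([0.48263252, 0.28390555]), array([-0.8, -0.8,  0.8,  0.6]))
```

View pics/c1.png

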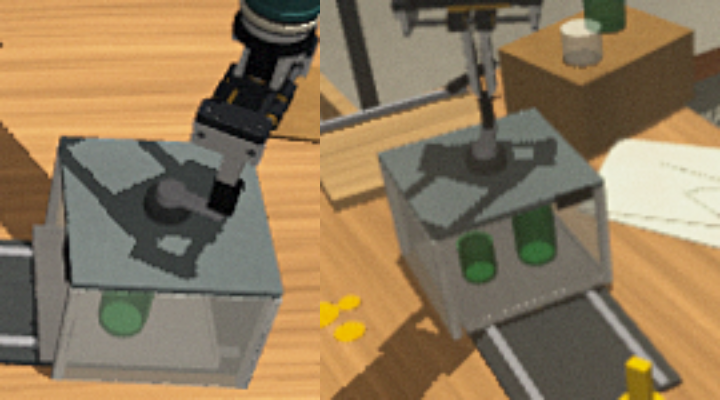

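>>> {"method": "play_rows", "body": {
  "rows": [
    [0.8, [0.49, -0.37, 0], [0, 0, -0.112]],
    [0.8, [0.94, -0.8, 0], [0, 0, -0.225]],
    [0.8, [1.34, -1.27, 0], [0, 0, -0.338]],
    [0.8, [1.69, -1.78, 0], [0, 0, -0.45]],
    [0.8, [1.97, -2.33, 0], [0, 0, -0.562]],
    [0.8, [2.19, -2.91, 0], [0, 0, -0.675]],
    [0.8, [2.35, -3.51, 0], [0, 0, -0.788]],
    [0.8, [2.43, -4.12, 0], [0, 0, -0.9]]
  ]
}}

```text
time: 60.48
tool_pos: [0.5811, 0.3132, 0.2063]
ee_rot: [-3.138, 0.0, 0.077]
wrist_force: [-3.3, 1.6, 7.1]
width: 0.0082
```

>>> {"method": "play_rows", "body": {
  "rows": [
    [0.8, [0.01, -0.21, 0], [0, 0, -0.037]],
    [0.8, [0.02, -0.41, 0], [0, 0, -0.075]],
    [0.8, [0.02, -0.62, 0], [0, 0, -0.112]],
    [0.8, [0.01, -0.82, 0], [0, 0, -0.15]],
    [0.8, [0.01, -0.82, 0], [0, 0, -0.15]]
  ]
}}

```text
time: 60.9
tool_pos: [0.5814, 0.3049, 0.2063]
ee_rot: [-3.139, -0.0, -0.069]
wrist_force: [-2.9, 0.3, 5.2]
width: 0.008
```

Run:
```python
from chk import *
from crank import crank
o=get_obs(); print(o["tool_pos"],o["ee_rot"],o["wrist_force"],o["wrist_torque"],o["joint_positions"].round(2),o["width"])
for c in("side","scene"): crank(c,np.arange(-.7,.7,.05))
for l,p,x in(("pot",[(.028,.022),(.028,.112)],[.568,.296]),("cup1",[(.0235,.022),(.0235,.077)],[.484,.306])): locate(l,p,x,("side",))
```

```text
[0.58142371 0.30491067 0.20627835] [-3.13880656e+00 -3.69782056e-07 -6.91628547e-02] [-2.86983179  0.3373116   5.20072147] [0.33426782 0.66974667 0.04422177] [0.4  0.33 1.02 0.   1.79 2.04] 0.007968244748732714
side [(np.float64(0.751), np.float64(0.1), np.float64(0.0), np.float64(-0.004)), (np.float64(0.747), np.float64(0.0), np.float64(-0.002), np.float64(0.0)), (np.float64(0.746), np.float64(0.0), np.float64(0.0), np.float64(0.0)), (np.float64(0.745), np.float64(0.05), np.float64(-0.002), np.float64(-0.002)), (np.float64(0.744), np.float64(0.05), np.float64(0.0), np.float64(-0.002)), (np.float64(0.744), np.float64(-0.05), np.float64(-0.002), np.float64(0.002))]
scene [(np.float64(0.576), np.float64(-0.05), np.float64(0.0), np.float64(0.002)), (np.float64(0.575), np.float64(0.0), np.float64(0.0), np.float64(0.0)), (np.float64(0.575), np.float64(-0.05), np.float64(-0.002), np.float64(0.004)), (np.float64(0.575), np.float64(-0.05), np.float64(-0.004), np.float64(0.004)), (np.float64(0.575), np.float64(-0.1), np.float64(0.002), np.float64(0.004)), (np.float64(0.572), np.float64(-0.1), np.float64(0.0), np.float64(0.004))]
side pot 0.49 [250. 157. 266. 176.]
pot 1 (array([0.56637518, 0.29021549]), array([-1.1, -8.6,  1.2,  1.6]))
side cup1 0.75 [230. 166. 244. 183.]
cup1 1 (array([0.48317393, 0.30015845]), array([-0.8, -1.9,  0.8,  1.3]))
```

>>> {"method": "play_rows", "body": {
  "rows": [
    [0.8, [0, -0.17, 0], [0, 0, -0.03]],
    [0.8, [-0.01, -0.33, 0], [0, 0, -0.06]],
    [0.8, [-0.01, -0.33, 0], [0, 0, -0.06]],
    [0.8, [-0.01, -0.33, 0], [0, 0, -0.06]]
  ]
}}

```text
time: 61.53
tool_pos: [0.5812, 0.3019, 0.2063]
ee_rot: [-3.139, 0.0, -0.128]
wrist_force: [-2.7, 1.0, 5.3]
width: 0.0081
```

>>> {"method": "play_rows", "body": {
  "rows": [
    [0.8, [-0.01, -0.17, 0], [0, 0, -0.03]],
    [0.8, [-0.03, -0.33, 0], [0, 0, -0.06]],
    [0.8, [-0.03, -0.33, 0], [0, 0, -0.06]],
    [0.8, [-0.03, -0.33, 0], [0, 0, -0.06]]
  ]
}}

```text
time: 61.87
tool_pos: [0.5812, 0.2989, 0.2063]
ee_rot: [-3.138, -0.0, -0.188]
wrist_force: [-2.3, 2.6, 6.1]
width: 0.0078
```

>>> {"method": "play_rows", "body": {
  "rows": [
    [0.8, [-0.02, -0.17, 0], [0, 0, -0.03]],
    [0.8, [-0.05, -0.32, 0], [0, 0, -0.06]],
    [0.8, [-0.05, -0.32, 0], [0, 0, -0.06]],
    [0.8, [-0.05, -0.32, 0], [0, 0, -0.06]]
  ]
}}

```text
time: 62.2
tool_pos: [0.5816, 0.2958, 0.2063]
ee_rot: [-3.137, -0.002, -0.247]
wrist_force: [-0.3, 4.3, 6.2]
width: 0.0081
```

Run:
```python
from chk import *
from crank import crank
o=get_obs(); print(o["tool_pos"],o["ee_rot"],o["wrist_force"],o["wrist_torque"],o["width"])
for c in("side","scene"): crank(c,np.arange(-.7,.7,.05))
for l,p,x in(("pot",[(.028,.022),(.028,.112)],[.568,.296]),("cup1",[(.0235,.022),(.0235,.077)],[.484,.306])): locate(l,p,x,("side",))
```

```text
[0.58164625 0.29580684 0.20632534] [-3.13714098e+00 -1.75974898e-03 -2.47114230e-01] [-0.33716203  4.31871744  6.22043516] [0.81278797 0.23791221 0.02800434] 0.008111705377477504
side [(np.float64(0.742), np.float64(-0.2), np.float64(0.0), np.float64(0.004)), (np.float64(0.737), np.float64(-0.25), np.float64(-0.002), np.float64(0.004)), (np.float64(0.735), np.float64(-0.25), np.float64(0.0), np.float64(0.004)), (np.float64(0.735), np.float64(-0.2), np.float64(-0.002), np.float64(0.002)), (np.float64(0.735), np.float64(-0.15), np.float64(0.0), np.float64(0.004)), (np.float64(0.735), np.float64(-0.15), np.float64(0.0), np.float64(0.002))]
scene [(np.float64(0.602), np.float64(-0.15), np.float64(0.0), np.float64(0.002)), (np.float64(0.599), np.float64(-0.1), np.float64(0.0), np.float64(0.0)), (np.float64(0.595), np.float64(-0.2), np.float64(0.002), np.float64(0.004)), (np.float64(0.594), np.float64(-0.05), np.float64(0.0), np.float64(-0.002)), (np.float64(0.591), np.float64(-0.15), np.float64(0.002), np.float64(0.002)), (np.float64(0.588), np.float64(-0.2), np.float64(0.0), np.float64(0.004))]
side pot 0.51 [250. 158. 266. 177.]
pot 1 (array([0.56340843, 0.28503408]), array([-1.1, -8.7,  1.3,  1.6]))
side cup1 0.69 [230. 165. 244. 182.]
cup1 1 (array([0.4858992 , 0.30540491]), array([-0.8, -1.9,  0.8,  1.3]))
```

>>> {"method": "play_rows", "body": {
  "rows": [
    [4, [0, 0, 0], [0, 0, 0]],
    [4, [0, 0, 0], [0, 0, 0]],
    [4, [0, 0, 0], [0, 0, 0]],
    [4, [0, 0, 0], [0, 0, 0]],
    [4, [0, 0, 3], [0, 0, 0]],
    [4, [0, 0, 7], [0, 0, 0]],
    [4, [0, 0, 11], [0, 0, 0]],
    [4, [0, 0, 13], [0, 0, 0]]
  ]
}}

```text
time: 63.17
tool_pos: [0.5818, 0.2938, 0.3393]
ee_rot: [-3.139, -0.005, -0.249]
wrist_force: [0.6, 1.1, 0.4]
width: 0.0397
```

>>> {"method": "play_rows", "body": {
  "rows": [
    [4, [0, 0, 0], [0, 0, 0]],
    [4, [-4, 0, 2], [0, 0, 0]],
    [4, [-8, 0, 4], [0, 0, 0]],
    [4, [-12, -3, 4], [0, 0, 0]],
    [4, [-16, -6, 4], [0, 0, 0]],
    [4, [-20, -9, 4], [0, 0, 0]],
    [4, [-20, -9, 4], [0, 0, 0]],
    [4, [-20, -9, 4], [0, 0, 0]]
  ]
}}

```text
time: 63.83
tool_pos: [0.3774, 0.2016, 0.3755]
ee_rot: [3.142, -0.002, -0.25]
wrist_force: [0.1, 0.7, 1.1]
width: 0.04
```

Run:
```python
from chk import *
from crank import crank
o=get_obs(); print(o["time"],o["tool_pos"],o["wrist_force"],o["width"])
for c in("side","scene"): crank(c,np.arange(-.7,.7,.05))
for l,p,x in(("pot",[(.028,.022),(.028,.112)],[.568,.296]),("cup1",[(.0235,.022),(.0235,.077)],[.484,.306])): locate(l,p,x)
s=snapshot("scene");t=snapshot("side")
for c,q in(("scene",s),("side",t)):
    for d in silhouettes(c,"brush"): print(c,"brush",mbb(d["mask"]))
    for d in silhouettes(c,"tray"): print(c,"tray",round(d["confidence"],2),mbb(d["mask"]))
    y=-.11;R=np.array([[np.cos(y),-np.sin(y)],[np.sin(y),np.cos(y)]])
    print("home tray front edge",proj(q,[[*(np.array([.5275,.307])+R@[a,-.1]),.03] for a in(-.1,.1)]).round(1).tolist())
I=np.hstack([cv2.resize(s["pixels"][120:300,200:510],(516,300)),cv2.resize(t["pixels"][90:250,180:340],(300,300))]); I=cv2.resize(I,(800,294)); cv2.imwrite("pics/f.png",I[:,:,::-1])
```

```text
63.8333 [0.37743667 0.20156736 0.37546731] [0.0761557  0.74727353 1.12087276] 0.04003703522296013
side [(np.float64(0.874), np.float64(0.1), np.float64(0.0), np.float64(-0.004)), (np.float64(0.861), np.float64(0.0), np.float64(0.0), np.float64(0.002)), (np.float64(0.86), np.float64(0.05), np.float64(0.0), np.float64(0.0)), (np.float64(0.86), np.float64(0.05), np.float64(0.0), np.float64(-0.002)), (np.float64(0.859), np.float64(0.0), np.float64(-0.002), np.float64(0.0)), (np.float64(0.856), np.float64(-0.05), np.float64(0.0), np.float64(0.004))]
scene [(np.float64(0.681), np.float64(-0.05), np.float64(-0.002), np.float64(0.004)), (np.float64(0.679), np.float64(-0.05), np.float64(-0.004), np.float64(0.004)), (np.float64(0.674), np.float64(-0.05), np.float64(0.0), np.float64(0.004)), (np.float64(0.668), np.float64(-0.05), np.float64(0.0), np.float64(0.002)), (np.float64(0.667), np.float64(-0.1), np.float64(0.002), np.float64(0.004)), (np.float64(0.667), np.float64(-0.1), np.float64(0.0), np.float64(0.004))]
side pot 0.65 [250. 158. 267. 176.]
pot 1 (array([0.56737713, 0.28861879]), array([-0.7, -9.5,  0.7,  1.7]))
side cup1 0.46 [229. 165. 244. 183.]
cup1 1 (array([0.48254434, 0.30287392]), array([-0.3, -1.2,  0.3,  1. ]))
scene brush [294. 162. 311. 207.]
scene brush [276. 191. 295. 216.]
scene tray 0.48 [408. 184. 416. 216.]
home tray front edge [[409.7, 184.9], [413.3, 233.2]]
side brush [292. 214. 310. 262.]
side brush [337. 205. 356. 231.]
side brush [202. 117. 315. 245.]
side tray 0.71 [226. 158. 285. 200.]
side tray 0.63 [337. 205. 356. 231.]
home tray front edge [[231.8, 197.6], [284.6, 178.5]]
```

View pics/f.png

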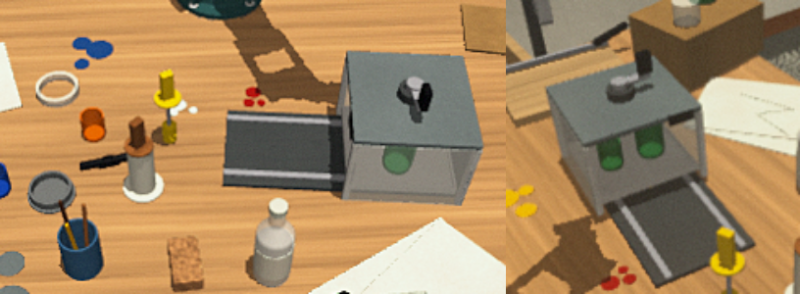

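The brush hangs where it started, and both vessels stand inside the hood. Estimates of the final crank angle differ by a few mm of tray travel. I'll check by pushing the bar gently toward home with closed fingers and watching the force.

>>> {"method": "play_rows", "body": {
  "rows": [
    [0, [4, 0, 0], [0, 0, 0]],
    [0, [8, 3, 0], [0, 0, 0]],
    [0, [12, 6, 0], [0, 0, 0]],
    [0, [16, 9, 0], [0, 0, 0]],
    [0, [19, 12, 0], [0, 0, 0]],
    [0, [20.4, 14.8, 0], [0, 0, 0]],
    [0, [20.4, 14.8, 0], [0, 0, 0]],
    [0, [20.4, 14.8, 0], [0, 0, 0]]
  ]
}}

```text
time: 65.3
tool_pos: [0.5875, 0.3549, 0.3678]
ee_rot: [3.137, 0.006, -0.247]
wrist_force: [0.0, 0.1, -0.4]
width: 0.0002
```

>>> {"method": "play_rows", "body": {
  "rows": [
    [0, [0, 0, -4], [0, 0, 0]],
    [0, [0, 0, -8], [0, 0, 0]],
    [0, [0, 0, -10], [0, 0, 0]],
    [0, [0, 0, -10], [0, 0, 0]],
    [0, [0, 0, -10], [0, 0, 0]],
    [0, [0, 0, -10], [0, 0, 0]]
  ]
}}

```text
time: 65.8
tool_pos: [0.5858, 0.3517, 0.2784]
ee_rot: [-3.138, -0.004, -0.25]
wrist_force: [0.3, -0.6, -0.1]
width: 0.0005
```

>>> {"method": "play_rows", "body": {
  "rows": [
    [0, [0, 0, -3], [0, 0, 0]],
    [0, [0, 0, -6], [0, 0, 0]],
    [0, [0, 0, -7], [0, 0, 0]],
    [0, [0, 0, -7], [0, 0, 0]],
    [0, [-0.2, -0.5, -7], [0, 0, 0]],
    [0, [-0.2, -1, -7], [0, 0, 0]],
    [0, [-0.2, -1.5, -7], [0, 0, 0]],
    [0, [-0.2, -1.5, -7], [0, 0, 0]]
  ]
}}

```text
time: 66.47
tool_pos: [0.5845, 0.3361, 0.2072]
ee_rot: [-3.139, -0.004, -0.251]
wrist_force: [0.2, 0.1, -0.2]
width: 0.0003
```

>>> {"method": "play_rows", "body": {
  "rows": [
    [0, [0, -0.2, 0], [0, 0, 0]],
    [0, [0, -0.4, 0], [0, 0, 0]],
    [0, [0, -0.4, 0], [0, 0, 0]],
    [0, [0, -0.4, 0], [0, 0, 0]]
  ]
}}

```text
time: 66.8
tool_pos: [0.5834, 0.3329, 0.2044]
ee_rot: [3.142, 0.0, -0.249]
wrist_force: [-0.6, 0.7, 0.8]
width: 0.0007
```

>>> {"method": "play_rows", "body": {
  "rows": [
    [0, [0, -0.2, 0], [0, 0, 0]],
    [0, [0, -0.4, 0], [0, 0, 0]],
    [0, [0, -0.4, 0], [0, 0, 0]],
    [0, [0, -0.4, 0], [0, 0, 0]]
  ]
}}

```text
time: 67.13
tool_pos: [0.5834, 0.3289, 0.2043]
ee_rot: [3.141, 0.0, -0.249]
wrist_force: [-0.5, -0.0, -0.6]
width: 0.0006
```

>>> {"method": "play_rows", "body": {
  "rows": [
    [0, [0, -0.2, 0], [0, 0, 0]],
    [0, [0, -0.4, 0], [0, 0, 0]],
    [0, [0, -0.4, 0], [0, 0, 0]],
    [0, [0, -0.4, 0], [0, 0, 0]]
  ]
}}

```text
time: 67.47
tool_pos: [0.5834, 0.3248, 0.2044]
ee_rot: [3.142, -0.0, -0.249]
wrist_force: [-0.1, -0.4, -0.7]
width: 0.0007
```

>>> {"method": "play_rows", "body": {
  "rows": [
    [0, [0, -0.2, 0], [0, 0, 0]],
    [0, [0, -0.3, 0], [0, 0, 0]],
    [0, [0, -0.3, 0], [0, 0, 0]],
    [0, [0, -0.3, 0], [0, 0, 0]]
  ]
}}

```text
time: 67.8
tool_pos: [0.5834, 0.3221, 0.2045]
ee_rot: [-3.141, -0.0, -0.249]
wrist_force: [0.2, -0.2, -0.1]
width: 0.0005
```

>>> {"method": "play_rows", "body": {
  "rows": [
    [0, [0, -0.2, 0], [0, 0, 0]],
    [0, [0, -0.3, 0], [0, 0, 0]],
    [0, [0, -0.3, 0], [0, 0, 0]],
    [0, [0, -0.3, 0], [0, 0, 0]]
  ]
}}

```text
time: 68.13
tool_pos: [0.5835, 0.3191, 0.2045]
ee_rot: [-3.141, -0.0, -0.249]
wrist_force: [0.8, 1.3, 0.7]
width: 0.0005
```

>>> {"method": "play_rows", "body": {
  "rows": [
    [0, [0, -0.2, 0], [0, 0, 0]],
    [0, [0, -0.3, 0], [0, 0, 0]],
    [0, [0, -0.3, 0], [0, 0, 0]],
    [0, [0, -0.3, 0], [0, 0, 0]]
  ]
}}

```text
time: 68.47
tool_pos: [0.5835, 0.3158, 0.2045]
ee_rot: [3.142, -0.0, -0.25]
wrist_force: [1.1, 1.5, 1.2]
width: 0.0003
```

>>> {"method": "play_rows", "body": {
  "rows": [
    [0, [0, -0.2, 0], [0, 0, 0]],
    [0, [0, -0.2, 0], [0, 0, 0]],
    [0, [0, -0.2, 0], [0, 0, 0]]
  ]
}}

```text
time: 68.72
tool_pos: [0.5835, 0.3141, 0.2046]
ee_rot: [-3.141, -0.0, -0.249]
wrist_force: [1.2, 3.0, 0.5]
width: 0.0004
```

>>> {"method": "play_rows", "body": {
  "rows": [
    [0, [0, -0.2, 0], [0, 0, 0]],
    [0, [0, -0.3, 0], [0, 0, 0]],
    [0, [0, -0.3, 0], [0, 0, 0]],
    [0, [0, -0.3, 0], [0, 0, 0]]
  ]
}}

```text
time: 69.05
tool_pos: [0.5835, 0.3134, 0.205]
ee_rot: [-3.137, -0.0, -0.247]
wrist_force: [1.9, 6.2, 1.6]
width: 0.0008
```

>>> {"method": "play_rows", "body": {
  "rows": [
    [0, [0, -0.2, 0], [0, 0, 0]],
    [0, [0, -0.3, 0], [0, 0, 0]],
    [0, [0, -0.3, 0], [0, 0, 0]],
    [0, [0, -0.3, 0], [0, 0, 0]]
  ]
}}

```text
time: 69.38
tool_pos: [0.5836, 0.3087, 0.2064]
ee_rot: [-3.139, -0.002, -0.249]
wrist_force: [-0.3, 2.2, 5.0]
width: 0.0003
```

>>> {"method": "play_rows", "body": {
  "rows": [
    [0, [0, 1, 0], [0, 0, 0]],
    [0, [0, 1.5, 0], [0, 0, 0]],
    [0, [0, 1.5, 4], [0, 0, 0]],
    [0, [0, 1.5, 8], [0, 0, 0]],
    [0, [0, 1.5, 12], [0, 0, 0]],
    [0, [-4, 1.5, 16], [0, 0, 0]],
    [0, [-8, 0, 17], [0, 0, 0]],
    [0, [-12, -3, 17], [0, 0, 0]]
  ]
}}

```text
time: 70.05
tool_pos: [0.4813, 0.2906, 0.374]
ee_rot: [-3.141, -0.002, -0.248]
wrist_force: [-0.9, -0.1, 0.3]
width: 0.0001
```

>>> {"method": "play_rows", "body": {
  "rows": [
    [0, [-4, -3, 0], [0, 0, 0]],
    [0, [-8, -6, 0], [0, 0, 0]],
    [0, [-8, -6, 0], [0, 0, 0]],
    [0, [-8, -6, 0], [0, 0, 0]]
  ]
}}

```text
time: 70.38
tool_pos: [0.3988, 0.2276, 0.3744]
ee_rot: [-3.142, -0.002, -0.251]
wrist_force: [1.4, 0.2, 0.7]
width: 0.0004
```

Run:
```python
from chk import *
from crank import crank
o=get_obs(); print(o["time"],o["tool_pos"],o["wrist_force"])
for c in("side","scene"): crank(c,np.arange(-.7,.7,.05))
w=snapshot("wrist"); print("hub in wrist",proj(w,[[.5275,.3077,.2]]))
for l,p,x in(("pot",[(.028,.022),(.028,.112)],[.568,.296]),("cup1",[(.0235,.022),(.0235,.077)],[.484,.306])): locate(l,p,x)
for d in silhouettes("side","tray"): print("tray",round(d["confidence"],2),mbb(d["mask"]))
```

```text
70.3833 [0.39878778 0.22763713 0.37437951] [1.36816594 0.20274249 0.73823519]
side [(np.float64(0.873), np.float64(0.15), np.float64(0.0), np.float64(-0.004)), (np.float64(0.868), np.float64(0.1), np.float64(0.0), np.float64(-0.002)), (np.float64(0.867), np.float64(0.0), np.float64(0.0), np.float64(0.004)), (np.float64(0.864), np.float64(0.2), np.float64(0.002), np.float64(-0.004)), (np.float64(0.86), np.float64(0.1), np.float64(0.0), np.float64(0.0)), (np.float64(0.858), np.float64(0.05), np.float64(-0.002), np.float64(0.0))]
scene [(np.float64(0.692), np.float64(0.0), np.float64(-0.004), np.float64(0.004)), (np.float64(0.69), np.float64(0.0), np.float64(-0.002), np.float64(0.004)), (np.float64(0.681), np.float64(-0.05), np.float64(0.0), np.float64(0.004)), (np.float64(0.681), np.float64(0.05), np.float64(-0.002), np.float64(0.002)), (np.float64(0.68), np.float64(0.0), np.float64(-0.002), np.float64(0.002)), (np.float64(0.677), np.float64(-0.05), np.float64(0.002), np.float64(0.004))]
hub in wrist [[227.44689346  82.05116543]]
side pot 0.68 [250. 158. 269. 177.]
pot 1 (array([0.56537653, 0.27818199]), array([ 0.3, -8.1, -0.3,  2.3]))
side cup1 0.72 [229. 165. 244. 183.]
cup1 1 (array([0.48254434, 0.30287392]), array([-0.3, -1.2,  0.3,  1. ]))
tray 0.7 [226. 158. 285. 201.]
tray 0.49 [396. 208. 424. 254.]
```

Run:
```python
from crank import *
crank("wrist",np.arange(-.6,.6,.04))
s=snapshot("wrist"); 
# arm direction from bright hub/arm vs dark grip: dark centroid at mid grip height
c=proj(s,[[.5275,.3077,.21]])[0]; I=s["pixels"].max(2)<70
n,lab,st,ce=cv2.connectedComponentsWithStats(I.astype(np.uint8))
for i in range(1,n):
    if 100<st[i,4]<4000 and np.hypot(*(ce[i]-c))<120:
        p=at_z(s,[ce[i]],.22)[0]; print(ce[i],st[i],p,np.arctan2(p[1]-.3077,p[0]-.5275),np.hypot(p[1]-.3077,p[0]-.5275))
t=snapshot("side"); m=silhouettes("side","tray")[0]["mask"]
# front edge of tray: bottom profile
q=[(x,np.where(m[:,x])[0].max()+1) for x in range(233,282,8) if m[:,x].any()]
y=-.11;R=np.array([[np.cos(y),-np.sin(y)],[np.sin(y),np.cos(y)]])
for z in(.012,.02,.03): print(z,((at_z(t,q,z)[:,:2]-[.5275,.307])@R).round(3)[:,1])
```

```text
wrist [(np.float64(0.808), np.float64(0.16), np.float64(0.0), np.float64(-0.004)), (np.float64(0.804), np.float64(0.12), np.float64(0.0), np.float64(-0.002)), (np.float64(0.798), np.float64(0.12), np.float64(-0.002), np.float64(-0.004)), (np.float64(0.798), np.float64(0.16), np.float64(0.002), np.float64(-0.004)), (np.float64(0.797), np.float64(0.08), np.float64(-0.002), np.float64(0.0)), (np.float64(0.797), np.float64(0.12), np.float64(-0.002), np.float64(-0.002))]
[202.95552367  29.39167862] [187  12  32  35 697] [0.5818546 0.3113486 0.22     ] 0.0670253114127237 0.05447691976753818
[328.37667304  66.7456979 ] [321  37  16  71 523] [0.51311351 0.19517274 0.22      ] -1.6979554002057924 0.1134431764373359
0.012 [-0.093 -0.103 -0.102 -0.102 -0.102 -0.101 -0.101]
0.02 [-0.102 -0.112 -0.112 -0.111 -0.111 -0.11  -0.11 ]
0.03 [-0.114 -0.123 -0.123 -0.123 -0.122 -0.122 -0.122]
```

Run:
```python
from h import *
import pickle; S,R=pickle.load(open("r.pkl","rb"))
y=-.11;Q=np.array([[np.cos(y),-np.sin(y)],[np.sin(y),np.cos(y)]])
def edge(t,m,xs):
    q=[(x,np.where(m[:,x])[0].max()+1) for x in xs if m[:,x].any()]
    return ((at_z(t,q,.014)[:,:2]-[.5275,.307])@Q).round(3)
print(edge(S["side"],R["tray","side"][0]["mask"],range(252,298,6)))
t=snapshot("side"); print(edge(t,silhouettes("side","tray")[0]["mask"],range(236,282,6)))
# scene: tray's far-side lip edge near the opening (column profile left edge)
s=snapshot("scene")
for d in silhouettes("scene","tray")[:2]:
    m=d["mask"]; print(d["confidence"],[(r,np.where(m[r])[0].min()) for r in range(186,216,6) if m[r].any()])
m=R["tray","scene"][0]["mask"]; print([(r,np.where(m[r])[0].min()) for r in range(186,234,6)])
```

```text
[[-0.081 -0.225]
 [-0.059 -0.222]
 [-0.039 -0.224]
 [-0.018 -0.225]
 [ 0.003 -0.227]
 [ 0.026 -0.224]
 [ 0.048 -0.226]
 [ 0.072 -0.223]]
[[-0.088 -0.101]
 [-0.066 -0.102]
 [-0.044 -0.103]
 [-0.02  -0.099]
 [ 0.    -0.105]
 [ 0.025 -0.101]
 [ 0.048 -0.102]
 [ 0.074 -0.097]]
0.58 [(186, np.int64(409)), (192, np.int64(409)), (198, np.int64(409)), (204, np.int64(410)), (210, np.int64(410))]
[(186, np.int64(371)), (192, np.int64(371)), (198, np.int64(371)), (204, np.int64(371)), (210, np.int64(371)), (216, np.int64(371)), (222, np.int64(371)), (228, np.int64(371))]
```

The tray front edge has moved 123 mm in from its initial ~124 mm, so it is home within a few mm of the 12 mm tolerance. Handing in.

```bash
python3 -c "
from bench import *
o=get_obs(); print(o['time'],o['tool_pos'],o['wrist_force']); print(close_job())"
```

```text
71.3833 [0.40164929 0.22957326 0.37256122] [ 0.57863305 -0.26291718 -0.08399347]
the job is handed in; nothing more can be done
None
```

I did every step of the task and handed the job in at about 71 s. No verdict was reported.

**What I did**
- **Scrubbing:** I took the brush to the bottom of the pot three times, drawing it up to the mouth after the first and second strokes. I then hung it back in its holder.
- **Loading:** I cranked the tray out and stood the pot and the one green cup on it. The cup had been knocked about 5 cm aside partway through, so I located it again before picking it up. No other green cups were visible.
- **Closing:** I cranked the tray back in over three grips of the crank.

**Last checks**
- **Brush:** its outline in both pictures is within a pixel of the one at the start.
- **Pot and cup:** both were standing inside the hood. On the open tray they were about 40–45 mm from the tray's centre, within the limits. With the tray closed I could see them only from the side camera.
- **Bystanders:** the pencil jar and water bottle were standing in the last overview picture. I did not look at another picture after the final push on the crank.
- **Robot:** it was clear of everything.

**What disagreed**
- **Tray position:** its front edge put it 1–2 mm from home. Crank-angle estimates ranged from 0 to about 7 mm, still inside the 12 mm limit.
- **Final push on the crank:** I pushed the bar toward home with closed fingers. It resisted at about 6 N, then the fingers slipped, so I could not confirm the hard stop by feel.

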